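Gather the pH calibration set into its carrier

ROBOT

A 6-joint arm with a two-finger parallel gripper is mounted at the origin on a cart in front of the work surface, level with it; the furniture and walls round the work are solid. World frame = base frame: x ahead of the robot, y to its left, z up, the work surface at z = 0. Lengths are in m, angles in rad, forces in N, time in s.
With the tool pointing down it reaches from about 0.3 to 0.85 m from the base axis. Payload 5.4 kg.
Tool frame: the origin (TCP) lies between the finger pads; the fingertips stand 17 mm ahead of it and the grasp point (between the pads) lies 2 mm behind it (bot.tip_extent is the distance from the TCP to the fingertips, in m); z points along the fingers, y is the line along which they close (so a half turn about z gives the same grasp; the last joint's range is limited). The gripper opens to 85 mm and grips with 20 to 120 N. Pads are 22 mm wide; open, the fingers measure 114 mm over their backs; the gripper's body (76 mm by 85 mm) begins 54 mm behind the grasp point. The pads swing forward as they close: fully open they stand 13 mm farther back than shut.
Start: joints at [-1.366, 0.158, 1.597, -0, 1.386, -0.21], TCP at [0.232, -0.526, 0.211] pointing down, gripper open.
Joint ranges: [-2.91, 2.91], [-0.94, 2.29], [0.18, 2.7], [-1.29, 4.43], [0.17, 2.64], [-3, 3]. Speed limits (rad/s): [2.57, 2.57, 3.14, 3.14, 3.14, 3.14].

INTERFACE

Orientations are given as [roll, pitch, yaw] about the fixed x, y, z axes, in that order (R = Rz(yaw) Ry(pitch) Rx(roll)).
In Python, from plant import bot gives the robot as it stands.
- The arm moves only by the tool send_rows, never from a script. Its argument "rows" is one flat list of numbers, 6 for each row, row after row: the shift along the world's x, y, z each as a share of 10 cm, from -1 to 1, then the turn, a rotation vector about the world's x, y, z each as a share of 180 degrees, from -1 to 1. A call has 1 to 5 rows; each row is the pose to reach, as a shift and turn from the pose commanded when the call began, turning the shorter way round; what a row does not reach only later rows make up. A row lasts 1/10 s, in which the tool goes at most 50 mm and 8.59 degrees, less where a joint would pass 70% of its speed; a pose out of reach is approached as far as the arm can. A call with a number of a shift or a turn outside -1 to 1 is refused whole. A call with a gripper value outside its range is refused whole. "claw" is the opening, from -1 (shut) to 1 (fully open), set as the call begins (left out, the last holds). The fingers move at their own pace and stop on an object; the grip force is fixed at half the most. Time passes only in rows, so rows that repeat a pose let the fingers close. It gives the time, the measured TCP pose, the force, the opening and the grip force at its end, in the units of the state.
- bot.read_state(): the state, without advancing time (a new reading comes with each control period).
- bot.camera(name): name is "side" or "top" or "wrist"; returns the picture (480x640x3 uint8, red, green, blue); there is no depth.
- bot.calibration(name): a dict with "mtx" (3x3 intrinsics, pixels), "cam_to_world" (4x4, takes a point from camera to world coordinates). Camera axes: x right, y up, looking along -z (the intrinsics and any distortion apply to the point x, -y, -z); pixel columns grow to the right and rows downward; lengths in m; the calibration is good to about 2 mm. A picture is of the moment at which its call begins: read the wrist's pose just before it. calibration takes no time and is no camera call; for the wrist camera it gives the pose at the moment of the call.
- bot.hand_in(): hands the job in; it is judged then, once.
The state is a dict: "clock": time; "joint_pos": joint angles; "qd": joint speeds; "joint_torque": joint torques, N m; "eef_pos": TCP position; "tool_rot": TCP orientation; "contact_force": force on the tool from outside, world axes, zero at the start; "ft_torque": the same for the moment, N m; "gripper_width": opening from 0.0 (shut) to 1.0 (fully open); "grasp_force": force on a finger pad.
Only numpy, scipy, OpenCV 4.12 (cv2) and the standard library are available. Lean on these libraries where they do the work, as an engineer would, in place of code of your own. Each camera call takes 0.05 s, during which the arm holds its last target. There are 200 camera calls.

TASK

Get the pH calibration set ready to be carried to the next instrument: stand the three small white bottles upright in the carrier, each in the cup of the same colour as its cap, and lay the electrode with the black head in the carrier's two V-shaped rests, centred between its ends. Set everything down gently without dropping it, and leave the large sample bottle and the electrode with the grey head where they are, for they do not belong to the set.

Things in the scene. Friction and masses are not known exactly. Their poses are not given: they have to be found in the camera images.
- bottle_red: A small round white plastic bottle, 43 mm across and 99 mm tall, with a red screw cap (31 mm across, from 82 to 99 mm up) and a red band on its label; about 0.09 kg. Origin: centre of its underside, z up along the bottle. The body is straight from 0 to about 70 mm up; grip it there from above, a finger on each side.
- bottle_yellow: A small round white plastic bottle, 43 mm across and 99 mm tall, with a yellow screw cap (31 mm across, from 82 to 99 mm up) and a red band on its label; about 0.09 kg. Origin: centre of its underside, z up along the bottle. The body is straight from 0 to about 70 mm up; grip it there from above, a finger on each side.
- bottle_blue: A small round white plastic bottle, 43 mm across and 99 mm tall, with a blue screw cap (31 mm across, from 82 to 99 mm up) and a blue band on its label; about 0.09 kg. Origin: centre of its underside, z up along the bottle. The body is straight from 0 to about 70 mm up; grip it there from above, a finger on each side.
- electrode_black: A rod-shaped spare electrode, 152 mm long, with a BLACK head, black body and red-orange cap; it belongs on the carrier. Its length is its own y; origin under mid-length, on the underside as it lies; rod axis 8 mm above. Head 16 mm thick, y = +21 to +76 mm; body 12 mm thick, y = -54 to +21; cap 14 mm thick, y = -76 to -54. 0.07 kg. Grip it across its middle.
- cup_red: A red square plastic cup, open on top, fixed in one of the carrier's three pockets: the place of the bottle with the red cap. 54 mm square inside (5 mm of play round a bottle), its lip slopes outward to 66 mm square, 31 mm above the origin. Origin: centre of its underside, 6 mm above the worktop; the inner floor is 2 mm above it. x and y run along its sides, parallel to the carrier's; z up.
- cup_yellow: A yellow square plastic cup, open on top, fixed in one of the carrier's three pockets: the place of the bottle with the yellow cap. 54 mm square inside (5 mm of play round a bottle), its lip slopes outward to 66 mm square, 31 mm above the origin. Origin: centre of its underside, 6 mm above the worktop; the inner floor is 2 mm above it. x and y run along its sides, parallel to the carrier's; z up.
- cup_blue: A blue square plastic cup, open on top, fixed in one of the carrier's three pockets: the place of the bottle with the blue cap. 54 mm square inside (5 mm of play round a bottle), its lip slopes outward to 66 mm square, 31 mm above the origin. Origin: centre of its underside, 6 mm above the worktop; the inner floor is 2 mm above it. x and y run along its sides, parallel to the carrier's; z up.
- carrier: Grey carrier, x 154 by y 236 mm, fixed. Origin: centre of underside, z up. Deck 28 mm high on its +x half: cups at x = +36, y = -70, 0, +70 mm, in any order. Two white V rests for the electrode: x = -42, y = -45 and +45; V bottom 40 mm up, tips 59 mm up, 36 mm wide; a rod in them runs along y, either way round, its axis 50 mm up. Between them the floor is 6 mm up. Loop handles 57 mm high at y = +/-117.
- sample_bottle: A look-alike that does not belong on the carrier: a sample bottle, white with a blue cap and a blue band like the small blue-capped bottle but larger, 60 mm across and 136 mm tall. Origin: centre of its underside, z up. To be left where it stands.
- electrode_grey: A look-alike that does not belong on the carrier: a spare electrode of the same shape and size as the black one, but with a light GREY head. Same origin and axes. To be left where it lies.
Things that resemble listed ones, but are neither listed nor needed, are in the scene too. Leave any pink look-alike of the bottle_yellow alone. What is shaped like the bottle_blue but purple is not meant.

How it is judged:
At the end, for the whole second after the job is handed in: Each small bottle stands on the floor of the cup of its cap's colour (10 mm, 0.1 rad); the black-headed electrode lies in both V rests along the carrier (0.12 rad), centred within 20 mm; all at rest; the sample bottle and grey-headed electrode are within 20 mm of their starts (horizontal distance between bottle_red and cup_red below 0.01 m and z of bottle_red in the frame of cup_red between -0.002 and 0.006 m and angle between each of bottle_red, bottle_yellow, bottle_blue's own z axis and vertical below 0.1 rad and linear speed of each of bottle_red, bottle_yellow, bottle_blue, electrode_black below 0.02 m/s and horizontal distance between bottle_yellow and cup_yellow below 0.01 m and z of bottle_yellow in the frame of cup_yellow between -0.002 and 0.006 m and horizontal distance between bottle_blue and cup_blue below 0.01 m and z of bottle_blue in the frame of cup_blue between -0.002 and 0.006 m and x of electrode_black in the frame of carrier between -0.054 and -0.03 m and y of electrode_black in the frame of carrier between -0.02 and 0.02 m and height (world z) of electrode_black between 0.034 and 0.06 m and angle between the y axis of electrode_black and the y axis of carrier, either way round below 0.12 rad and distance of each of sample_bottle, electrode_grey from where it was at the start of the episode below 0.02 m and angle between sample_bottle's own z axis and vertical below 0.2 rad); the robot touches nothing.
It fails at once if a bottle or the electrode is dropped into its place (falls there at more than 0.6 m/s) instead of being set down ((horizontal distance between bottle_red and cup_red below 0.04 m and z of bottle_red in the frame of cup_red below 0.035 m and linear speed of bottle_red above 0.6 m/s) or (horizontal distance between bottle_yellow and cup_yellow below 0.04 m and z of bottle_yellow in the frame of cup_yellow below 0.035 m and linear speed of bottle_yellow above 0.6 m/s) or (horizontal distance between bottle_blue and cup_blue below 0.04 m and z of bottle_blue in the frame of cup_blue below 0.035 m and linear speed of bottle_blue above 0.6 m/s) or (x of electrode_black in the frame of carrier between -0.065 and -0.02 m and y of electrode_black in the frame of carrier between -0.06 and 0.06 m and height (world z) of electrode_black below 0.07 m and linear speed of electrode_black above 0.6 m/s)).
It fails at once if the large sample bottle is moved by more than 20 mm or tipped (not (distance of sample_bottle from where it was at the start of the episode below 0.02 m) or not (angle between sample_bottle's own z axis and vertical below 0.2 rad)).
It fails at once if the grey-headed electrode is moved by more than 20 mm (not (distance of electrode_grey from where it was at the start of the episode below 0.02 m)).
It also fails if it takes over 122 s, if anything falls off the work surface, if the arm or the gripper's body presses on something with over 40 N, if the wrist force passes 120 N, or if a joint passes its speed limit or range.

## Working session

There is one attempt and no reset: what is moved stays moved. The work goes in short steps, Python scripts to look and compute and a tool call to move; the robot and the scene stay as the last step left them, time stands still between calls to the robot, and variables do not carry over. Pictures are saved under pics/ and viewed, at most 17 in all, crops included, and the job is handed in when it is done.

Besides the shell and the picture viewer there is one more tool, called after "Request:" in YAML: its name, and indented under it one key for each argument. send_rows: Moves the arm, as the interface text tells. Shift numbers are shares of 10 cm and turn numbers shares of 180 degrees, none past 1 either way. Its arguments: {"type":"object","properties":{"rows":{"type":"array"},"claw":{"type":"number"}},"required":["rows"]}

```bash
ls; mkdir -p pics; python3 - <<'E'
from plant import bot
import cv2
s=bot.read_state(); print(s)
for n in ["top","side","wrist"]:
    c=bot.calibration(n); print(n,c)
    cv2.imwrite(f"pics/{n}0.png",bot.camera(n)[:,:,::-1])
E
```

```text
pics
{'clock': 0.0, 'joint_pos': array([-1.36607862e+00,  1.59041701e-01,  1.59824298e+00, -1.27793002e-05,
        1.38618226e+00, -2.10101648e-01]), 'qd': array([ 4.64215785e-04,  7.01358198e-05, -4.96954709e-05,  2.05652531e-03,
        3.17543136e-04, -2.02432187e-03]), 'joint_torque': array([-7.91721914e-05, -3.96005559e+01, -3.31428480e+01, -2.82926749e-04,
        8.58174084e-03,  2.99244725e-06]), 'eef_pos': array([ 0.23158307, -0.52560839,  0.21051567]), 'tool_rot': array([-3.13975696e+00, -3.78619471e-04,  4.14821361e-01]), 'contact_force': array([ 0.36564841, -0.75438394,  0.29563198]), 'ft_torque': array([0.04536477, 0.00405426, 0.00034764]), 'grasp_force': 0.0, 'gripper_width': 0.9989335987874055}
top {'mtx': array([[576.19564439,   0.        , 324.55302906],
       [  0.        , 576.19564439, 238.02223212],
       [  0.        ,   0.        ,   1.        ]]), 'cam_to_world': array([[ 0.00503162,  0.97936095, -0.20205648,  0.32372015],
       [-0.99997926,  0.00411548, -0.00495395,  0.00289279],
       [-0.00402015,  0.20207721,  0.97936134,  1.22855243],
       [ 0.   
[... 209 characters left out ...]
   ]]), 'cam_to_world': array([[-0.97141834,  0.10791231, -0.21142692,  0.36224029],
       [-0.23708353, -0.48512343,  0.84169274,  0.84898544],
       [-0.01173915,  0.8677616 ,  0.49684202,  0.55009878],
       [ 0.        ,  0.        ,  0.        ,  1.        ]])}
wrist {'mtx': array([[374.29218656,   0.        , 320.82848268],
       [  0.        , 374.29218656, 235.76862582],
       [  0.        ,   0.        ,   1.        ]]), 'cam_to_world': array([[ 0.40254311,  0.86747982,  0.29229745,  0.30782899],
       [-0.91540041,  0.38184125,  0.12743372, -0.49366159],
       [-0.00106504, -0.31886677,  0.94779895,  0.37461658],
       [ 0.        ,  0.        ,  0.        ,  1.        ]])}
```

View pics/top0.png

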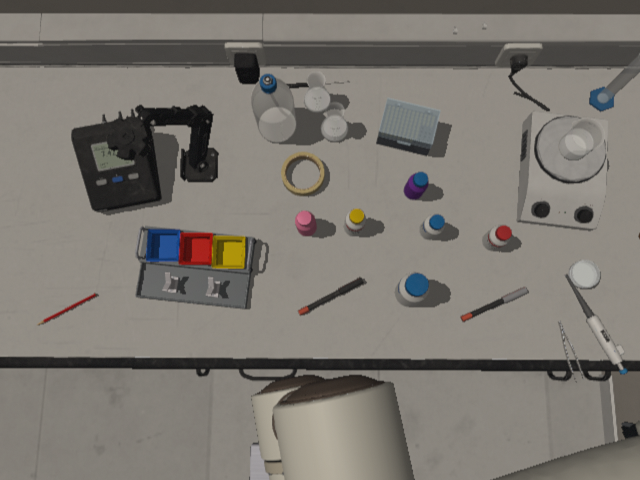

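View pics/side0.png

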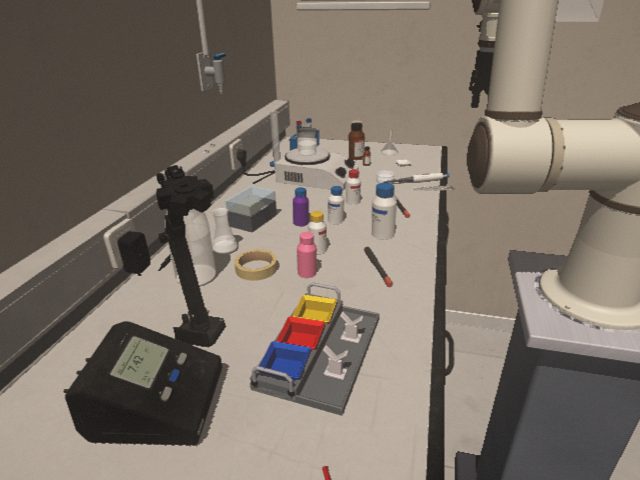

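The top view shows the carrier at the left, with cups blue (163,246), red (197,249) and yellow (231,252). The bottles are yellow (356,216), blue (435,222) and red (502,234). The black electrode lies at (331,297), the grey one at (495,304), the sample bottle at (414,288), and the pink and purple look-alikes at (306,222) and (417,185). The side view shows the same layout.

```bash
cat > h.py <<'E'
import numpy as np, cv2
from plant import bot
HUE={'red':[(0,8),(172,180)],'yellow':[(22,32)],'blue':[(98,115)]}
def mask(im,c,s=130,v=60):
    h=cv2.cvtColor(im,cv2.COLOR_RGB2HSV)
    m=sum(cv2.inRange(h,(a,s,v),(b,255,255)) for a,b in HUE[c])
    return m.astype(np.uint8)
def blobs(m,amin=40):
    n,l,st,ce=cv2.connectedComponentsWithStats(m)
    return [(ce[i],st[i],l==i) for i in range(1,n) if st[i][4]>=amin]
def ray(cal,uv):
    K,T=cal['mtx'],cal['cam_to_world']
    d=np.linalg.inv(K)@[uv[0],uv[1],1]; d=T[:3,:3]@(d*[1,-1,-1])
    return T[:3,3],d/np.linalg.norm(d)
def plane(cal,uv,z):
    o,d=ray(cal,uv); return o+d*(z-o[2])/d[2]
def tri(rays):
    A=[np.eye(3)-np.outer(d,d) for o,d in rays]
    p=np.linalg.solve(sum(A),sum(a@o for a,(o,d) in zip(A,rays)))
    return p,[np.linalg.norm(a@(p-o)) for a,(o,d) in zip(A,rays)]
E
python3 - <<'E'
from h import *
for n in ["top","side"]:
    im=cv2.imread(f"pics/{n}0.png")[:,:,::-1].copy()
    for c in HUE:
        for ce,st,l in blobs(mask(im,c)):
            r=cv2.minAreaRect(np.argwhere(l)[:,::-1].astype(np.float32))
            print(n,c,ce.round(1),st,"rect",np.round(r[0],1),np.round(r[1],1),round(r[2],1))
im=cv2.imread("pics/top0.png")
cv2.imwrite("pics/topc.png",cv2.resize(im[220:320,130:380],None,fx=3.2,fy=3.2,interpolation=cv2.INTER_CUBIC))
E
```

```text
top red [503.2 232.6] [496 226  16  14 177] rect [503.5 232.5] [13. 15.] 90.0
top red [195.3 248.4] [ 179  232   34   33 1039] rect [195.4 248.5] [32.6 32.1] 2.0
top red [ 68.5 308. ] [ 44 294  52  28 142] rect [ 69.6 307.7] [ 2.7 57.7] 63.4
top red [303.4 310.3] [299 307  10   8  48] rect [303.4 310.3] [4.5 9.4] 63.4
top red [466.4 316.4] [461 313  11   8  52] rect [466.4 316.3] [ 4.9 10.4] 66.8
top yellow [356.4 215.7] [350 209  14  15 172] rect [356.5 216. ] [14. 13.] 90.0
top yellow [228.4 251.9] [ 211  235   35   34 1095] rect [228.3 252. ] [33.6 32.9] 2.0
top blue [267.3  82.7] [260  75  16  15 111] rect [267.5  82. ] [14. 15.] 90.0
top blue [599.2 100.3] [590  87  23  24 226] rect [600.4  99. ] [21.  22.4] 69.4
top blue [420.1 179.1] [413 172  15  15 166] rect [420.  178.8] [13.4 14.4] 81.9
top blue [117.4 179.1] [113 177  10   5  42] rect [117.5 179. ] [4. 9.] 90.0
top blue [436.5 221.7] [430 215  14  14 161] rect [436.5 221.5] [13. 13.] 90.0
top blue [162.7 245. ] [146 229  35  33 978] rect [162.7 245.4] [32.9 32.6] 3.2
top blue [416.6 284.5] [406 274  23  22 396] rect [417.  284.5] [21. 22.] 90.0
side red [353.  173.2] [349 169   9   9  67] rect [353. 173.] [8. 8.] 90.0
side red [387.8 281.4] [384 277   8  10  47] rect [387.7 281.3] [10.3  4.7] 56.3
side red [301.1 331.7] [ 276  316   49   34 1064] rect [300.2 331.3] [43.2 29.7] 12.9
side red [325.9 472.9] [323 466   8  14  66] rect [325.9 472.8] [14.1  4.7] 74.7
side yellow [316. 214.] [311 212  11   7  45] rect [316. 215.] [ 6. 10.] 90.0
side yellow [316.1 307.6] [293 295  44  27 731] rect [314.5 307.3] [40.4 23.7] 9.1
side blue [384.6 185.9] [377 183  16   7  82] rect [384.5 186. ] [ 6. 15.] 90.0
side blue [299.7 191.1] [296 188   9   9  45] rect [300. 192.] [8. 8.] 90.0
side blue [287.1 358.2] [ 260  342   51   37 1078] rect [284.9 356.5] [41.4 33.5] 20.6
side blue [174.3 374.9] [170 369  10  12  74] rect [174.2 374.9] [ 6.3 11.9] 21.8
```

View pics/topc.png

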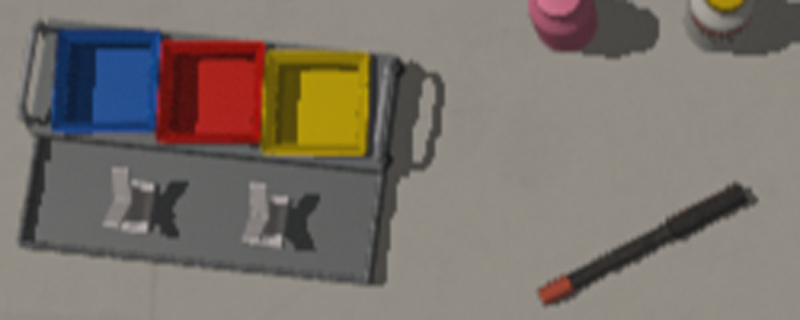

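The crop shows the three cup rims clearly and the two V rests at about (146,200) and (275,215) in the crop. The black electrode runs from its orange cap (555,290) to the head end (750,190).

```bash
python3 - <<'E'
from h import *
ct,cs=bot.calibration("top"),bot.calibration("side")
t=cv2.imread("pics/top0.png")[:,:,::-1].copy(); s=cv2.imread("pics/side0.png")[:,:,::-1].copy()
near={'red':[(503,233),(353,173)],'yellow':[(356,216),(317,216)],'blue':[(436,222),(336,191)]}
for c,(a,b) in near.items():
    uv=[]
    for im,p in((t,a),(s,b)):
        B=[x for x in blobs(mask(im,c,90,40),15) if np.linalg.norm(x[0]-p)<8]
        B=max(B,key=lambda x:x[1][4]); uv.append(B[0]+0.0)
    p,e=tri([ray(ct,uv[0]),ray(cs,uv[1])])
    print("cap",c,uv,p.round(4),np.round(e,4),plane(ct,uv[0],.0905).round(4))
cups={'blue':(162.7,245.4),'red':(195.4,248.5),'yellow':(228.3,252)}
P={c:plane(ct,u,.037) for c,u in cups.items()}; print({c:p.round(4) for c,p in P.items()})
d=P['blue']-P['yellow']; print("spacing",np.linalg.norm(d)/2,"yaw",-np.arctan2(d[0],d[1]))
# electrodes
for nm,x0,x1,y0,y1 in(("blk",295,370,270,320),):
    roi=t[y0:y1,x0:x1].astype(int); hsv=cv2.cvtColor(t[y0:y1,x0:x1],cv2.COLOR_RGB2HSV)
    m=((roi.max(2)<75)|(hsv[...,1]>110)).astype(np.uint8)
    B=max(blobs(m,5),key=lambda b:b[1][4]); r=cv2.minAreaRect(np.argwhere(B[2])[:,::-1].astype(np.float32)+[x0,y0])
    bx=cv2.boxPoints(r); print(r)
    e=[(bx[i]+bx[(i+1)%4])/2 for i in range(4)]; e=sorted([(np.linalg.norm(bx[i]-bx[(i+1)%4]),e[i]) for i in range(4)],key=lambda q:q[0])[:2]
    E=[plane(ct,q[1],.008) for q in e]; print(nm,[q.round(4) for q in E],np.linalg.norm(E[0]-E[1]),(E[0]+E[1])/2)
E
```

```text
cap red [array([503.26020408, 232.55102041]), array([353.27631579, 173.15789474])] [ 0.5725 -0.3517  0.091 ] [0.0012 0.0012] [ 0.5713 -0.3519  0.0905]
cap yellow [array([356.37222222, 215.81111111]), array([316.        , 213.97826087])] [ 0.6058 -0.0552  0.0962] [0.0022 0.0022] [ 0.6049 -0.0558  0.0905]
cap blue [array([436.68235294, 221.7       ]), array([336.01298701, 190.        ])] [ 0.5944 -0.2182  0.0912] [0.0013 0.0013] [ 0.5933 -0.2185  0.0905]
{'blue': array([0.5522, 0.3501, 0.037 ]), 'red': array([0.5459, 0.2807, 0.037 ]), 'yellow': array([0.5387, 0.2111, 0.037 ])}
spacing 0.06980626334372621 yaw -0.09713535295366774Traceback (most recent call last):
  File "<stdin>", line 19, in <module>
cv2.error: OpenCV(4.12.0) /io/opencv/modules/imgproc/src/convhull.cpp:143: error: (-215:Assertion failed) total >= 0 && (depth == CV_32F || depth == CV_32S) in function 'convexHull'
```

```bash
python3 - <<'E'
from h import *
ct=bot.calibration("top")
for n,u in {"sample cap":(416.6,284.5),"purple":(420,179),"pink":(307,216),"grey":(495,304)}.items():
    print(n,plane(ct,u,{"sample cap":.13,"purple":.09,"pink":.09,"grey":.008}[n]).round(3))
s=bot.read_state()
from scipy.spatial.transform import Rotation as R
print("R tool",R.from_euler('xyz',s['tool_rot']).as_matrix().round(3))
E
```

```text
sample cap [ 0.46  -0.168  0.13 ]
purple [ 0.684 -0.187  0.09 ]
pink [0.604 0.045 0.09 ]
grey [ 0.435 -0.351  0.008]
R tool [[ 0.915  0.403 -0.   ]
 [ 0.403 -0.915  0.001]
 [ 0.    -0.001 -1.   ]]
```

View pics/wrist0.png

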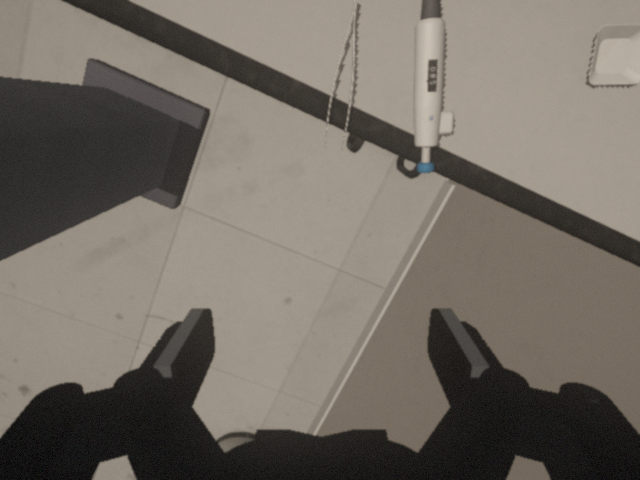

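The wrist view shows the worktop edge and the open fingers, and the camera looks along the tool's +x. The triangulated cap heights (about 0.091) match the text. Next I move above the red bottle with the fingers closing along the carrier's x (yaw about 1.474).

Request:
send_rows:
  rows: [0.43,0.22,0,0,0,0.042,0.85,0.435,0,0,0,0.084,0.85,0.435,0,0,0,0.084]
  claw: 1

```text
clock: 0.45
eef_pos: [0.3207, -0.4798, 0.2111]
tool_rot: [-3.141, -0.002, 0.686]
contact_force: [-0.4, -0.4, 0.2]
gripper_width: 1.0
grasp_force: 0.0
```

Request:
send_rows:
  rows: [0.43,0.22,0,0,0,0.042,0.85,0.435,0,0,0,0.084,0.85,0.435,0,0,0,0.084]

```text
clock: 0.75
eef_pos: [0.4052, -0.4365, 0.2111]
tool_rot: [3.141, -0.002, 0.949]
contact_force: [-0.9, 0.2, 0.4]
gripper_width: 1.0
grasp_force: 0.0
```

Request:
send_rows:
  rows: [0.43,0.22,0,0,0,0.042,0.85,0.435,0,0,0,0.084,0.85,0.435,0,0,0,0.084]

```text
clock: 1.05
eef_pos: [0.4897, -0.3934, 0.2111]
tool_rot: [3.141, -0.001, 1.212]
contact_force: [-0.7, -0.4, -0.5]
gripper_width: 0.997
grasp_force: 0.0
```

Request:
send_rows:
  rows: [0.43,0.22,0,0,0,0.042,0.85,0.435,0,0,0,0.085,0.85,0.435,0,0,0,0.085,0.85,0.435,0,0,0,0.085]

```text
clock: 1.45
eef_pos: [0.571, -0.3528, 0.2108]
tool_rot: [-3.14, 0.0, 1.472]
contact_force: [-0.5, -0.3, 0.2]
gripper_width: 0.994
grasp_force: 0.0
```

```bash
python3 - <<'E'
from h import *
ct=bot.calibration("top")
cw=bot.calibration("wrist"); w=bot.camera("wrist"); cv2.imwrite("pics/wrist1.png",w[:,:,::-1])
for c in('red','blue'):
  for b in blobs(mask(w,c,90,40),80): print(c,b[0],b[1],plane(cw,b[0],.0905).round(4))
t=cv2.imread("pics/top0.png")[:,:,::-1].copy()
x0,x1,y0,y1=295,370,270,320
roi=t[y0:y1,x0:x1]; hsv=cv2.cvtColor(roi,cv2.COLOR_RGB2HSV)
m=((roi.max(2)<75)|(hsv[...,1]>110)).astype(np.uint8)
B=max(blobs(m,5),key=lambda b:b[1][4])
r=cv2.minAreaRect((np.argwhere(B[2])[:,::-1]+[x0,y0]).astype(np.float32)); print(r)
c=np.array(r[0]); a=np.deg2rad(r[2]); L=max(r[1]); a+=0 if r[1][0]>r[1][1] else np.pi/2
u=np.array([np.cos(a),np.sin(a)]); E=[plane(ct,c+k*u*L/2,.008) for k in(-1,1)]
d=E[1]-E[0]; print(E,np.linalg.norm(d),(E[0]+E[1])/2,"angle",np.arctan2(d[1],d[0]))
E
```

```text
red [145.53333333 146.73333333] [134 135  24  25 330] [ 0.4479 -0.2851  0.0905]
red [322.46024096 218.02811245] [ 303  198   39   41 1245] [ 0.5733 -0.3528  0.0905]
blue [335.17761557  21.02372263] [ 314    0   44   46 1644] [ 0.5952 -0.2168  0.0905]
blue [628.01724138 374.79310345] [611 368  29  19 290] [ 0.8372 -0.5289  0.0905]
blue [543.53608247 473.82474227] [539 465  11  15  97] [ 0.7713 -0.645   0.0905]
((331.2577819824219, 296.0509033203125), (7.1854729652404785, 72.87501525878906), 62.87869644165039)
[array([ 0.48578011, -0.07477458,  0.008     ]), array([0.41473317, 0.062464  , 0.008     ])] 0.15453833259146324 [ 0.45025664 -0.00615529  0.008     ] angle 2.048494988779466
```

View pics/wrist1.png

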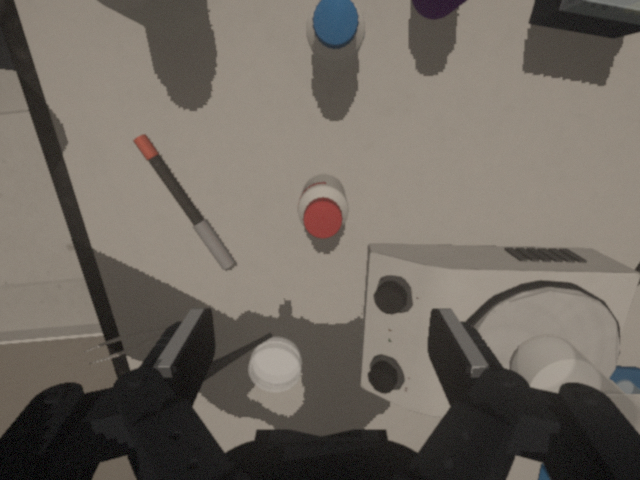

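The wrist view shows the red bottle at (322,218) and the balance corner at about (368,245), so I check that clearance. The grey electrode runs from (146,147) to (230,268).

```bash
python3 - <<'E'
from h import *
cw=bot.calibration("wrist")
for uv in[(369,243),(369,247),(362,385)]:
  for z in(0,.04,.08): print(uv,z,plane(cw,uv,z).round(3))
E
```

```text
(369, 243) 0 [ 0.617 -0.412  0.   ]
(369, 243) 0.04 [ 0.613 -0.397  0.04 ]
(369, 243) 0.08 [ 0.609 -0.382  0.08 ]
(369, 247) 0 [ 0.617 -0.416  0.   ]
(369, 247) 0.04 [ 0.613 -0.401  0.04 ]
(369, 247) 0.08 [ 0.609 -0.385  0.08 ]
(362, 385) 0 [ 0.598 -0.595  0.   ]
(362, 385) 0.04 [ 0.596 -0.561  0.04 ]
(362, 385) 0.08 [ 0.594 -0.526  0.08 ]
```

Request:
send_rows:
  rows: [0.02,0.03,-0.4,0,0,0,0.02,0.03,-0.8,0,0,0,0.02,0.03,-0.8,0,0,0]
  claw: 0.6

```text
clock: 1.8
eef_pos: [0.5684, -0.3476, 0.1245]
tool_rot: [-3.131, -0.007, 1.47]
contact_force: [-0.7, 0.9, -1.7]
gripper_width: 0.798
grasp_force: 0.0
```

Request:
send_rows:
  rows: [0,0,-0.25,0,0,0,0,0,-0.5,0,0,0,0,0,-0.74,0,0,0,0,0,-0.74,0,0,0]

```text
clock: 2.2
eef_pos: [0.5712, -0.3491, 0.0556]
tool_rot: [-3.137, -0.003, 1.471]
contact_force: [-0.6, 0.4, -0.6]
gripper_width: 0.8
grasp_force: 0.0
```

Request:
send_rows:
  rows: [0,0,0,0,0,0,0,0,0,0,0,0,0,0,0,0,0,0,0,0,0,0,0,0,0,0,0,0,0,0]
  claw: -0.2

```text
clock: 2.7
eef_pos: [0.574, -0.3495, 0.0583]
tool_rot: [3.141, 0.001, 1.474]
contact_force: [-1.8, -0.6, 1.1]
gripper_width: 0.402
grasp_force: 0.5
```

Request:
send_rows:
  rows: [0,0,0,0,0,0,0,0,0,0,0,0]

```text
clock: 2.9
eef_pos: [0.5739, -0.3495, 0.058]
tool_rot: [3.141, 0.001, 1.474]
contact_force: [-0.8, 0.3, 2.3]
gripper_width: 0.402
grasp_force: 1.1
```

Request:
send_rows:
  rows: [0,0,0,0,0,0,0,0,0,0,0,0,0,0,0,0,0,0]
  claw: -1

```text
clock: 3.2
eef_pos: [0.5741, -0.3498, 0.0584]
tool_rot: [3.141, 0.001, 1.474]
contact_force: [-0.7, 0.6, 5.9]
gripper_width: 0.346
grasp_force: 56.7
```

Request:
send_rows:
  rows: [0,0,0.2,0,0,0,0,0,0.5,0,0,0,0,0,0.8,0,0,0,0,0,0.8,0,0,0]

```text
clock: 3.6
eef_pos: [0.5761, -0.351, 0.1425]
tool_rot: [3.135, 0.005, 1.474]
contact_force: [0.9, -0.5, 0.2]
gripper_width: 0.346
grasp_force: 56.3
```

```bash
python3 - <<'E'
from h import *
cv2.imwrite("pics/wrist2.png",bot.camera("wrist")[:,:,::-1]); s=bot.camera("side")
cv2.imwrite("pics/side2.png",s[:,:,::-1])
w=cv2.imread("pics/wrist2.png"); s=cv2.resize(s[60:240,250:450,::-1],None,fx=2,fy=2,interpolation=cv2.INTER_CUBIC)
o=np.zeros((360,880,3),np.uint8); o[:,:480]=cv2.resize(w,(480,360)); o[:,480:]=s
cv2.imwrite("pics/c2.png",cv2.resize(o,(800,327)))
E
```

```text
(no output)
```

View pics/c2.png

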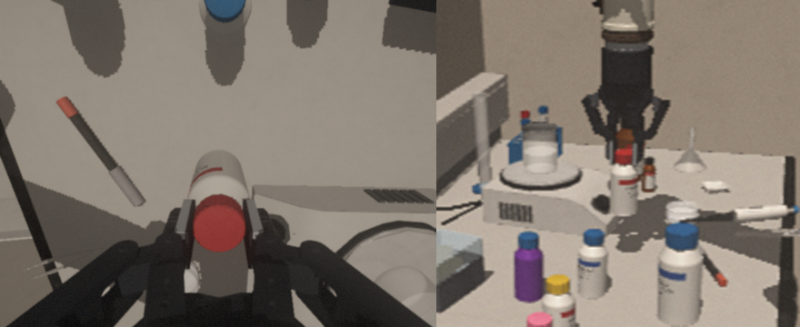

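```bash
python3 - <<'E'
from h import *
cw,cs=bot.calibration("wrist"),bot.calibration("side")
w=cv2.imread("pics/wrist2.png")[:,:,::-1].copy(); s=cv2.imread("pics/side2.png")[:,:,::-1].copy()
bw=max(blobs(mask(w,'red',90,40)),key=lambda b:b[1][4])
print(bw[0],bw[1])
for b in blobs(mask(s,'red',90,40),15):
    p,e=tri([ray(cw,bw[0]),ray(cs,b[0])]); print(b[0],b[1],p.round(4),np.round(e,4))
print(bot.read_state()['eef_pos'])
cv2.imwrite("pics/c3.png",cv2.resize(s[105:185,300:400,::-1],None,fx=6,fy=6,interpolation=cv2.INTER_CUBIC))
E
```

```text
[321.01113379 328.19521247] [ 281  286   82   84 5389]
[298.10526316 122.57894737] [296 121   5   4  19] [ 0.6391 -0.2479  0.2806] [0.0633 0.0633]
[352.82105263 144.97894737] [348 139  10  12  95] [ 0.5755 -0.3476  0.1759] [0.0005 0.0005]
[355.16666667 159.7       ] [350 158  11   4  30] [ 0.5729 -0.3815  0.122 ] [0.0012 0.0012]
[406.         213.59459459] [403 210   7   8  37] [ 0.489  -0.5546 -0.1308] [0.0678 0.0678]
[322.         232.14285714] [319 230   7   5  21] [ 0.6295 -0.5117 -0.1594] [0.0842 0.0842]
[306.30997305 255.51078167] [297 232  19  46 742] [ 0.6559 -0.5228 -0.2359] [0.1265 0.1265]
[387.83606557 281.27868852] [384 276   9  11  61] [ 0.5082 -0.8618 -0.6247] [0.0186 0.0186]
[301.08487085 331.69741697] [ 276  316   49   35 1084] [ 0.6746 -0.6661 -0.6201] [0.2127 0.2127]
[325.7721519  472.62025316] [322 466   9  14  79] [ 0.5468 -0.1665 -0.3009] [0.4087 0.4087]
[ 0.57377676 -0.34909698  0.13733107]
```

View pics/c3.png

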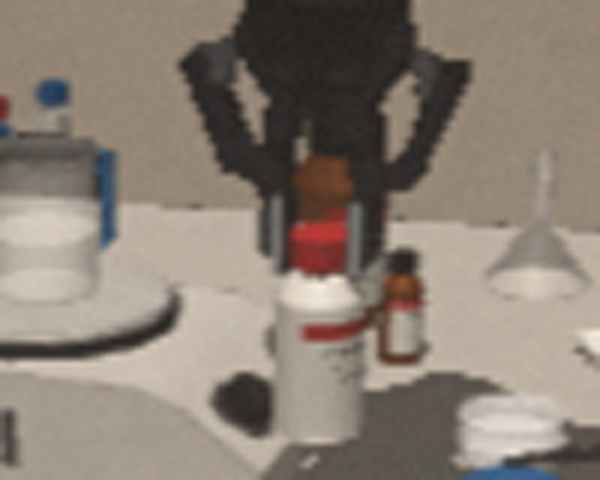

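The crop shows the fingers holding the bottle by its cap, with the tips at the cap's lower edge, so the real tips sit higher than the stated tool frame suggests. I check `tip_extent` and measure the tips.

```bash
python3 - <<'E'
from h import *
print("tip",bot.tip_extent,[a for a in dir(bot) if a[0]!='_'])
cs=bot.calibration("side")
for uv in[(345.8,150),(359.2,150.8),(353,139),(353,178)]:
    o,d=ray(cs,uv); print(uv,(o+d*(-.35-o[1])/d[1]).round(4))
print(bot.read_state())
E
```

```text
tip 0.017 ['Unreachable', 'calibration', 'camera', 'hand_in', 'read_state', 'tip_extent']
(345.8, 150) [ 0.5963 -0.35    0.1593]
(359.2, 150.8) [ 0.5579 -0.35    0.1594]
(353, 139) [ 0.5763 -0.35    0.192 ]
(353, 178) [ 0.5739 -0.35    0.0769]
{'clock': 3.7, 'joint_pos': array([-7.26167827e-01,  4.61788345e-01,  1.37151374e+00,  2.05814845e-04,
        1.30807833e+00, -6.28993950e-01]), 'qd': array([-0.00100509,  0.0291131 ,  0.03851884, -0.00063981,  0.00284876,
        0.00066465]), 'joint_torque': array([ 1.20996605e-02, -5.32385445e+01, -3.44016087e+01,  3.82746075e-03,
       -4.76600532e-02, -1.91544513e-05]), 'eef_pos': array([ 0.57377676, -0.34909698,  0.13733107]), 'tool_rot': array([ 3.14130410e+00, -3.58617583e-05,  1.47356902e+00]), 'contact_force': array([ 0.23034805,  0.25190334, -2.50892698]), 'ft_torque': array([ 0.04261012, -0.06053566,  0.00874655]), 'grasp_force': 56.33362887274416, 'gripper_width': 0.34414115172581056}
```

The real tips stand about 38 mm higher than the reported TCP implies, consistently in the wrist and side estimates. The red bottle hangs upright by its cap, held at 56 N, so I will place it that way (floor at a reported TCP of about 0.066) and allow for the offset from now on.

Request:
send_rows:
  rows: [0,0,0.25,0,0,0,0,0,0.5,0,0,0,0,0.1,0.55,0,0,0,0,0.3,0.55,0,0,0]

```text
clock: 4.1
eef_pos: [0.5734, -0.3194, 0.1916]
tool_rot: [-3.141, -0.0, 1.472]
contact_force: [-0.6, 0.4, -0.9]
gripper_width: 0.345
grasp_force: 56.4
```

Request:
send_rows:
  rows: [0,0.33,0,0,0,0,0,0.66,0,0,0,0,0,1,0,0,0,0]

```text
clock: 4.4
eef_pos: [0.5723, -0.2166, 0.1895]
tool_rot: [-3.138, -0.002, 1.473]
contact_force: [-0.2, -0.8, -0.4]
gripper_width: 0.348
grasp_force: 56.4
```

Request:
send_rows:
  rows: [0,0.33,0,0,0,0,0,0.66,0,0,0,0,0,1,0,0,0,0]

```text
clock: 4.7
eef_pos: [0.5721, -0.1167, 0.1896]
tool_rot: [-3.138, -0.002, 1.474]
contact_force: [0.9, -0.9, -0.5]
gripper_width: 0.348
grasp_force: 56.4
```

Request:
send_rows:
  rows: [0,0.33,0,0,0,0,0,0.66,0,0,0,0,0,1,0,0,0,0]

```text
clock: 5.0
eef_pos: [0.5719, -0.0169, 0.1897]
tool_rot: [-3.137, -0.001, 1.474]
contact_force: [0.7, -0.4, -0.9]
gripper_width: 0.347
grasp_force: 56.4
```

Request:
send_rows:
  rows: [0,0.33,0,0,0,0,0,0.66,0,0,0,0,0,1,0,0,0,0]

```text
clock: 5.3
eef_pos: [0.5718, 0.0828, 0.1897]
tool_rot: [-3.137, -0.0, 1.474]
contact_force: [1.3, -0.0, -1.6]
gripper_width: 0.342
grasp_force: 56.4
```

Request:
send_rows:
  rows: [-0.1,0.33,0,0,0,0,-0.2,0.66,0,0,0,0,-0.28,1,0,0,0,0]

```text
clock: 5.6
eef_pos: [0.5431, 0.1824, 0.1896]
tool_rot: [-3.137, 0.001, 1.474]
contact_force: [1.2, 0.1, -1.5]
gripper_width: 0.346
grasp_force: 56.4
```

Request:
send_rows:
  rows: [0,0.3,0,0,0,0,0,0.6,0,0,0,0,0,0.9,0,0,0,0,0,0.9,0,0,0,0,0,0.9,0,0,0,0]

```text
clock: 6.1
eef_pos: [0.544, 0.271, 0.1901]
tool_rot: [-3.138, 0.002, 1.475]
contact_force: [-0.1, -0.0, -1.4]
gripper_width: 0.346
grasp_force: 56.2
```

```bash
python3 - <<'E'
from h import *
cw,ct,cs=[bot.calibration(n) for n in("wrist","top","side")]
w,t,s=[bot.camera(n) for n in("wrist","top","side")]
for n,i in(("w",w),("t",t),("s",s)): cv2.imwrite(f"pics/{n}3.png",i[:,:,::-1])
tu={'blue':(162.7,245.4),'red':(195.4,248.5),'yellow':(228.3,252)}
for c in HUE:
    for b in blobs(mask(w,c,110,40),300):
        r=cv2.minAreaRect(np.argwhere(b[2])[:,::-1].astype(np.float32))
        p,e=tri([ray(cw,r[0]),ray(ct,tu[c])])
        print("w",c,b[1],np.round(r[0],1),np.round(r[1],1),round(r[2],1),p.round(4),np.round(e,4),plane(cw,r[0],.037).round(4))
rt=[b for b in blobs(mask(t,'red',110,50),60)]
rs=[b for b in blobs(mask(s,'red',110,50),60)]
for b in rt: print("t",b[0],b[1],plane(ct,b[0],.2225).round(4))
for b in rs: print("s",b[0],b[1])
o=np.zeros((360,800,3),np.uint8); o[:,:440]=cv2.resize(w,(440,360))[:,:,::-1]; o[:,440:]=cv2.resize(s[200:400,200:400,::-1],(360,360))
cv2.imwrite("pics/c4.png",o)
E
```

```text
w red [ 280  152   87   83 5681] [323.3 193.6] [79.6 83. ] 86.3 [0.5474 0.282  0.0308] [0.0004 0.0004] [0.5479 0.2832 0.037 ]
w red [ 282  286   80   84 5236] [321.5 327.5] [79. 83.] 0.0 [0.5312 0.2449 0.1783] [0.0119 0.0119] [0.5337 0.1511 0.037 ]
w blue [ 278   61   92   96 7433] [324.8 107.5] [91.1 88.4] 85.2 [0.5552 0.3534 0.0245] [0.0007 0.0007] [0.5557 0.353  0.037 ]
t [304.04528302 221.49811321] [296 211  20  24 265] [0.5614 0.0449 0.2225]
t [182.5042735  230.24786325] [178 223  10  15 117] [0.5444 0.2623 0.2225]
t [200.50598291 251.7008547 ] [181 232  32  33 585] [0.5056 0.2281 0.2225]
t [ 60.8559322  311.80508475] [ 43 302  36  20 118] [0.3983 0.4662 0.2225]
s [298.57251908 233.08015267] [290 225  17  17 262]
s [304.67073171 257.81707317] [295 252  21  10  82]
s [301.09972041 331.65517241] [ 276  316   49   35 1073]
s [325.93243243 472.82432432] [323 466   8  14  74]
```

View pics/c4.png

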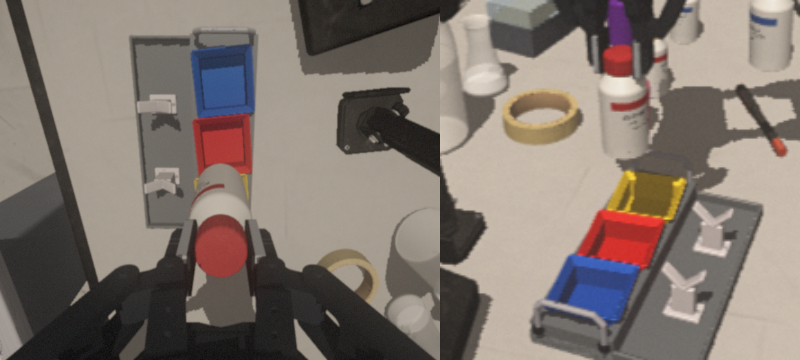

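The view shows the bottle hanging upright in the fingers, short of the red cup, and the carrier lying as expected.

```bash
python3 - <<'E'
from h import *
cw,ct,cs=[bot.calibration(n) for n in("wrist","top","side")]
p,e=tri([ray(cw,(321.5,327.5)),ray(cs,(298.57,233.08))]);print(p,e, bot.read_state()['eef_pos'])
for z in(.19,.2,.21,.22):print(z,plane(cw,(321.5,327.5),z),plane(cs,(298.57,233.08),z))
# tips in side image: bottle vertical line
E
```

```text
[0.54758886 0.26836508 0.22364511] [np.float64(0.0014532512328696038), np.float64(0.0014532512328696687)] [0.54523537 0.26976313 0.19150727]
0.19 [0.54428834 0.2460793  0.19      ] [0.56769946 0.21022154 0.19      ]
0.2 [0.54490495 0.2524132  0.2       ] [0.56199382 0.22796012 0.2       ]
0.21 [0.54552156 0.2587471  0.21      ] [0.55628819 0.24569869 0.21      ]
0.22 [0.54613817 0.26508101 0.22      ] [0.55058256 0.26343727 0.22      ]
```

Request:
send_rows:
  rows: [0.01,0.14,0,0,0,0,0.01,0.14,-0.3,0,0,0,0.01,0.14,-0.6,0,0,0,0.01,0.14,-0.8,0,0,0,0.01,0.14,-0.8,0,0,0]

```text
clock: 6.75
eef_pos: [0.5441, 0.2842, 0.1087]
tool_rot: [-3.135, 0.002, 1.473]
contact_force: [-0.4, 0.2, -1.9]
gripper_width: 0.347
grasp_force: 56.3
```

Request:
send_rows:
  rows: [0,0,-0.08,0,0,0,0,0,-0.16,0,0,0,0,0,-0.24,0,0,0,0,0,-0.32,0,0,0,0,0,-0.38,0,0,0]

```text
clock: 7.25
eef_pos: [0.5466, 0.2847, 0.0738]
tool_rot: [-3.141, 0.0, 1.473]
contact_force: [0.0, -0.0, -1.3]
gripper_width: 0.346
grasp_force: 56.3
```

Request:
send_rows:
  rows: [0,0,0,0,0,0,0,0,-0.02,0,0,0,0,0,-0.04,0,0,0,0,0,-0.06,0,0,0]

```text
clock: 7.65
eef_pos: [0.547, 0.2849, 0.0687]
tool_rot: [3.141, -0.0, 1.474]
contact_force: [0.4, 0.2, -0.4]
gripper_width: 0.346
grasp_force: 56.4
```

Request:
send_rows:
  rows: [0,0,-0.01,0,0,0,0,0,-0.02,0,0,0,0,0,-0.02,0,0,0]

```text
clock: 7.95
eef_pos: [0.5469, 0.2849, 0.0668]
tool_rot: [3.141, -0.0, 1.474]
contact_force: [-0.1, 0.1, -0.0]
gripper_width: 0.349
grasp_force: 56.7
```

Request:
send_rows:
  rows: [0,0,-0.01,0,0,0,0,0,-0.015,0,0,0,0,0,-0.015,0,0,0]

```text
clock: 8.25
eef_pos: [0.5472, 0.2853, 0.0667]
tool_rot: [3.141, -0.001, 1.474]
contact_force: [-2.8, 0.9, 8.2]
gripper_width: 0.348
grasp_force: 58.4
```

The bottle is seated on the floor (8 N at 0.0667). I release it, rise and go to the blue bottle.

Request:
send_rows:
  rows: [0,0,0,0,0,0,0,0,0,0,0,0,0,0,0,0,0,0,0,0,0,0,0,0]
  claw: 0.3

```text
clock: 8.65
eef_pos: [0.5466, 0.2847, 0.0647]
tool_rot: [-3.141, 0.0, 1.473]
contact_force: [-0.3, -0.6, 0.1]
gripper_width: 0.648
grasp_force: 0.0
```

Request:
send_rows:
  rows: [0,0,0.15,0,0,0,0,0,0.4,0,0,0,0,0,0.7,0,0,0,0,0,1,0,0,0,0,0,1,0,0,0]

```text
clock: 9.15
eef_pos: [0.5502, 0.2859, 0.172]
tool_rot: [3.131, -0.004, 1.474]
contact_force: [0.3, 0.6, 1.1]
gripper_width: 0.65
grasp_force: 0.0
```

```bash
python3 - <<'E'
from h import *
cw,ct,cs=[bot.calibration(n) for n in("wrist","top","side")]
w,t,s=[bot.camera(n) for n in("wrist","top","side")]
cv2.imwrite("pics/s5.png",s[:,:,::-1]);cv2.imwrite("pics/w5.png",w[:,:,::-1])
for c in HUE:
    for b in blobs(mask(w,c,110,40),300):
        r=cv2.minAreaRect(np.argwhere(b[2])[:,::-1].astype(np.float32))
        print("w",c,b[1],np.round(r[0],1),np.round(r[1],1),round(r[2],1),plane(cw,r[0],.037).round(4),plane(cw,b[0],.0985).round(4))
o=np.zeros((360,800,3),np.uint8); o[:,:440]=cv2.resize(w,(440,360))[:,:,::-1]; o[:,440:]=cv2.resize(s[200:400,200:400,::-1],(360,360))
cv2.imwrite("pics/c5.png",o)
E
```

```text
w red [ 270  175   91   92 5002] [316.1 221.7] [88.2 86.3] 84.8 [0.5482 0.2795 0.037 ] [0.5504 0.2977 0.0985]
w yellow [ 273  257   85   76 4582] [315.6 294.4] [70.9 80. ] 85.0 [0.541  0.2126 0.037 ] [0.5457 0.2427 0.0985]
w blue [ 267   82   96   98 7938] [315.8 129.6] [93.2 92.1] 85.0 [0.5555 0.353  0.037 ] [0.5554 0.3554 0.0985]
```

View pics/c5.png

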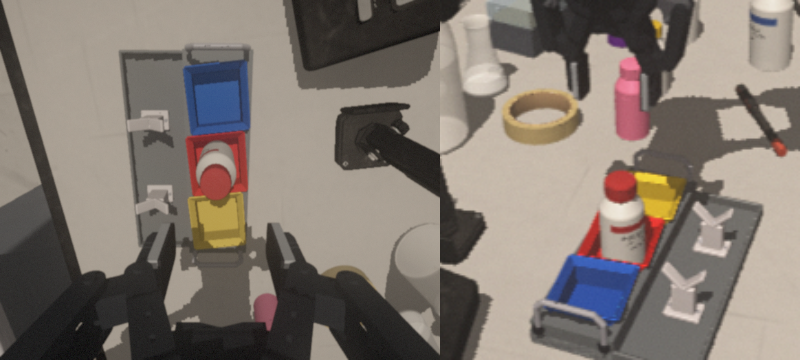

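The red bottle stands upright in the red cup. Now the blue one, the same way.

Request:
send_rows:
  rows: [0,-0.4,0,0,0,0,0,-0.8,0,0,0,0,0,-1,0,0,0,0]

```text
clock: 9.6
eef_pos: [0.5454, 0.1822, 0.1632]
tool_rot: [-3.138, 0.002, 1.472]
contact_force: [0.1, 0.0, 0.3]
gripper_width: 0.652
grasp_force: 0.0
```

Request:
send_rows:
  rows: [0.1,-0.4,0,0,0,0,0.2,-0.8,0,0,0,0,0.24,-1,0,0,0,0]

```text
clock: 9.9
eef_pos: [0.5701, 0.0819, 0.1634]
tool_rot: [-3.139, 0.001, 1.471]
contact_force: [0.7, 0.5, 0.7]
gripper_width: 0.649
grasp_force: 0.0
```

Request:
send_rows:
  rows: [0.1,-0.4,0,0,0,0,0.2,-0.8,0,0,0,0,0.23,-1,0,0,0,0]

```text
clock: 10.2
eef_pos: [0.5932, -0.0182, 0.1633]
tool_rot: [-3.139, 0.0, 1.471]
contact_force: [-0.1, -0.4, 0.3]
gripper_width: 0.652
grasp_force: 0.0
```

Request:
send_rows:
  rows: [0,-0.4,0,0,0,0,0,-0.8,0,0,0,0,0,-1,0,0,0,0]

```text
clock: 10.5
eef_pos: [0.5924, -0.1179, 0.1632]
tool_rot: [-3.139, -0.0, 1.471]
contact_force: [0.0, -0.1, 0.3]
gripper_width: 0.647
grasp_force: 0.0
```

Request:
send_rows:
  rows: [0,-0.4,0,0,0,0,0,-0.8,0,0,0,0,0,-1,0,0,0,0,0,-1,0,0,0,0,0,-1,0,0,0,0]

```text
clock: 11.0
eef_pos: [0.5932, -0.2143, 0.1639]
tool_rot: [-3.14, -0.002, 1.473]
contact_force: [-0.1, 0.7, 0.0]
gripper_width: 0.653
grasp_force: 0.0
```

```bash
python3 - <<'E'
from h import *
cw=bot.calibration("wrist"); w=bot.camera("wrist")
for b in blobs(mask(w,'blue',90,40),150): print(b[0],b[1],plane(cw,b[0],.0905).round(4))
print(bot.read_state()['eef_pos'],bot.read_state()['tool_rot'])
E
```

```text
[ 67.25467651 201.16783937] [  22  161   97   83 5827] [ 0.4326 -0.1733  0.0905]
[461.21861702 185.28617021] [ 437  161   50   49 1880] [ 0.6871 -0.1878  0.0905]
[322.45579568 245.05697446] [ 301  221   44   47 1527] [ 0.5948 -0.2197  0.0905]
[ 0.59341266 -0.21378323  0.1641875 ] [-3.14012482e+00 -1.37950792e-03  1.47426815e+00]
```

Request:
send_rows:
  rows: [0.01,-0.05,-0.2,0,0,0,0.01,-0.05,-0.5,0,0,0,0.01,-0.05,-0.7,0,0,0,0.01,-0.05,-0.9,0,0,0,0.01,-0.05,-1,0,0,0]

```text
clock: 11.55
eef_pos: [0.5936, -0.2176, 0.0626]
tool_rot: [-3.138, -0.002, 1.476]
contact_force: [-0.6, 0.2, -0.5]
gripper_width: 0.649
grasp_force: 0.0
```

Request:
send_rows:
  rows: [0,0,-0.06,0,0,0,0,0,-0.06,0,0,0]

```text
clock: 11.75
eef_pos: [0.5946, -0.2194, 0.0587]
tool_rot: [-3.141, -0.0, 1.474]
contact_force: [0.7, 0.6, 0.0]
gripper_width: 0.651
grasp_force: 0.0
```

Request:
send_rows:
  rows: [0,0,0,0,0,0,0,0,0,0,0,0,0,0,0,0,0,0,0,0,0,0,0,0,0,0,0,0,0,0]
  claw: -1

```text
clock: 12.25
eef_pos: [0.5958, -0.2209, 0.0606]
tool_rot: [3.139, 0.001, 1.473]
contact_force: [-0.9, 0.4, 6.5]
gripper_width: 0.331
grasp_force: 57.6
```

Request:
send_rows:
  rows: [0,0,0,0,0,0,0,0,0.2,0,0,0,0,0,0.5,0,0,0,0,0,0.8,0,0,0,0,0,0.8,0,0,0]

```text
clock: 12.75
eef_pos: [0.5975, -0.2219, 0.1443]
tool_rot: [3.133, 0.004, 1.473]
contact_force: [0.9, 0.6, -0.0]
gripper_width: 0.337
grasp_force: 56.6
```

Request:
send_rows:
  rows: [0,0,0.25,0,0,0,0,0,0.5,0,0,0,0,0.3,0.5,0,0,0,0,0.7,0.5,0,0,0]

```text
clock: 13.15
eef_pos: [0.5947, -0.1511, 0.1889]
tool_rot: [3.141, 0.001, 1.47]
contact_force: [0.7, 0.8, -0.9]
gripper_width: 0.334
grasp_force: 56.6
```

Request:
send_rows:
  rows: [0,0.33,0,0,0,0,0,0.66,0,0,0,0,0,1,0,0,0,0]

```text
clock: 13.45
eef_pos: [0.5939, -0.0489, 0.1876]
tool_rot: [-3.14, -0.0, 1.473]
contact_force: [1.2, 1.2, -0.9]
gripper_width: 0.335
grasp_force: 56.6
```

Request:
send_rows:
  rows: [0,0.33,0,0,0,0,0,0.66,0,0,0,0,0,1,0,0,0,0]

```text
clock: 13.75
eef_pos: [0.5939, 0.0511, 0.1876]
tool_rot: [-3.14, 0.0, 1.473]
contact_force: [-0.0, -0.4, -0.4]
gripper_width: 0.335
grasp_force: 56.6
```

Request:
send_rows:
  rows: [0,0.33,0,0,0,0,0,0.66,0,0,0,0,0,1,0,0,0,0]

```text
clock: 14.05
eef_pos: [0.5939, 0.151, 0.1876]
tool_rot: [-3.14, 0.0, 1.473]
contact_force: [0.1, -0.0, -1.3]
gripper_width: 0.334
grasp_force: 56.6
```

Request:
send_rows:
  rows: [-0.1,0.33,0,0,0,0,-0.2,0.66,0,0,0,0,-0.3,1,0,0,0,0]

```text
clock: 14.35
eef_pos: [0.5635, 0.2508, 0.1875]
tool_rot: [-3.14, 0.001, 1.473]
contact_force: [-0.1, 0.5, -0.8]
gripper_width: 0.335
grasp_force: 56.6
```

Request:
send_rows:
  rows: [-0.05,0.33,0,0,0,0,-0.1,0.66,0,0,0,0,-0.1,1,0,0,0,0,-0.1,1,0,0,0,0,-0.1,1,0,0,0,0]

```text
clock: 14.85
eef_pos: [0.554, 0.3498, 0.1875]
tool_rot: [-3.14, 0.001, 1.475]
contact_force: [-0.1, -0.0, -0.6]
gripper_width: 0.334
grasp_force: 56.6
```

```bash
cat >> h.py <<'E'
def heldcap(c,nm):
    cw,cs=bot.calibration("wrist"),bot.calibration("side")
    e0=bot.read_state()['eef_pos']; w,s=bot.camera("wrist"),bot.camera("side")
    cv2.imwrite(f"pics/w{nm}.png",w[:,:,::-1]); cv2.imwrite(f"pics/s{nm}.png",s[:,:,::-1])
    bw=[b for b in blobs(mask(w,c,110,40),300)]
    b=min(bw,key=lambda b:np.linalg.norm(b[0]-[321,327])); print("wrist",b[0],b[1])
    for q in blobs(mask(s,c,110,50),15):
        p,r=tri([ray(cw,b[0]),ray(cs,q[0])])
        if max(r)<.006: print(q[0],q[1],"cap",p.round(4),np.round(r,4))
    print("tcp",e0)
    for cc in HUE:
        for b in blobs(mask(w,cc,110,40),1000):
            r=cv2.minAreaRect(np.argwhere(b[2])[:,::-1].astype(np.float32))
            print(cc,np.round(r[0],1),np.round(r[1],1),plane(cw,r[0],.037).round(4))
E
python3 -c "
from h import *
heldcap('blue',6)"
```

```text
wrist [320.06649616 321.35154615] [ 284  280   75   78 4301]
[275.30743243 263.05405405] [266 254  18  19 296] cap [0.5565 0.3518 0.2191] [0.0023 0.0023]
tcp [0.5539716  0.34978794 0.18752926]
blue [316.2 199.9] [67.4 70.4] [0.5516 0.3577 0.037 ]
blue [319.8 322.1] [78.4 71.3] [0.543  0.2377 0.037 ]
```

Request:
send_rows:
  rows: [-0.01,0,-0.2,0,0,0,-0.01,0,-0.4,0,0,0,-0.01,0,-0.6,0,0,0,-0.01,0,-0.75,0,0,0,-0.01,0,-0.75,0,0,0]

```text
clock: 15.45
eef_pos: [0.5521, 0.3481, 0.111]
tool_rot: [-3.137, 0.003, 1.472]
contact_force: [0.0, -0.6, -1.8]
gripper_width: 0.34
grasp_force: 56.6
```

Request:
send_rows:
  rows: [0,0,-0.08,0,0,0,0,0,-0.16,0,0,0,0,0,-0.24,0,0,0,0,0,-0.32,0,0,0,0,0,-0.38,0,0,0]

```text
clock: 15.95
eef_pos: [0.5534, 0.3497, 0.0751]
tool_rot: [-3.141, 0.0, 1.474]
contact_force: [-0.1, -0.0, -1.6]
gripper_width: 0.333
grasp_force: 56.6
```

Request:
send_rows:
  rows: [0,0,0,0,0,0,0,0,-0.02,0,0,0,0,0,-0.04,0,0,0,0,0,-0.04,0,0,0]

```text
clock: 16.35
eef_pos: [0.5537, 0.3498, 0.072]
tool_rot: [3.142, -0.0, 1.474]
contact_force: [-1.1, -0.1, -0.9]
gripper_width: 0.336
grasp_force: 56.6
```

Request:
send_rows:
  rows: [0,0,-0.02,0,0,0,0,0,-0.03,0,0,0,0,0,-0.03,0,0,0]

```text
clock: 16.65
eef_pos: [0.5538, 0.3498, 0.069]
tool_rot: [3.141, -0.0, 1.473]
contact_force: [0.7, 0.5, -0.6]
gripper_width: 0.334
grasp_force: 56.7
```

Request:
send_rows:
  rows: [0,0,-0.01,0,0,0,0,0,-0.015,0,0,0,0,0,-0.015,0,0,0]

```text
clock: 16.95
eef_pos: [0.5541, 0.3501, 0.0689]
tool_rot: [3.141, -0.001, 1.474]
contact_force: [-2.9, -0.2, 6.1]
gripper_width: 0.332
grasp_force: 57.4
```

Blue is seated (6 N at 0.069). I release it and go to yellow.

Request:
send_rows:
  rows: [0,0,0,0,0,0,0,0,0,0,0,0,0,0,0,0,0,0,0,0,0,0,0,0]
  claw: 0.3

```text
clock: 17.35
eef_pos: [0.5536, 0.3497, 0.0672]
tool_rot: [-3.141, 0.0, 1.473]
contact_force: [-0.3, 0.3, -0.7]
gripper_width: 0.647
grasp_force: 0.0
```

Request:
send_rows:
  rows: [0,0,0.15,0,0,0,0,0,0.4,0,0,0,0,0,0.7,0,0,0,0,0,1,0,0,0,0,0,1,0,0,0]

```text
clock: 17.85
eef_pos: [0.5571, 0.3512, 0.1749]
tool_rot: [3.131, -0.005, 1.474]
contact_force: [0.4, 0.5, 1.3]
gripper_width: 0.654
grasp_force: 0.0
```

Request:
send_rows:
  rows: [0,-0.4,0,0,0,0,0,-0.8,0,0,0,0,0,-1,0,0,0,0]

```text
clock: 18.15
eef_pos: [0.5535, 0.2473, 0.1676]
tool_rot: [-3.141, 0.001, 1.472]
contact_force: [1.0, 0.4, 0.3]
gripper_width: 0.646
grasp_force: 0.0
```

Request:
send_rows:
  rows: [0.1,-0.4,0,0,0,0,0.2,-0.8,0,0,0,0,0.25,-1,0,0,0,0]

```text
clock: 18.45
eef_pos: [0.5791, 0.1468, 0.1677]
tool_rot: [3.141, 0.001, 1.471]
contact_force: [0.4, -0.6, 0.1]
gripper_width: 0.65
grasp_force: 0.0
```

Request:
send_rows:
  rows: [0.1,-0.4,0,0,0,0,0.2,-0.8,0,0,0,0,0.25,-1,0,0,0,0]

```text
clock: 18.75
eef_pos: [0.6042, 0.0466, 0.1677]
tool_rot: [3.141, 0.001, 1.471]
contact_force: [-0.6, 0.1, 0.2]
gripper_width: 0.651
grasp_force: 0.0
```

Request:
send_rows:
  rows: [0,-0.4,0,0,0,0,0,-0.8,0,0,0,0,0,-1,0,0,0,0,0,-1,0,0,0,0,0,-1,0,0,0,0]

```text
clock: 19.25
eef_pos: [0.6036, -0.0501, 0.1675]
tool_rot: [-3.141, -0.001, 1.473]
contact_force: [1.5, -0.4, -0.6]
gripper_width: 0.653
grasp_force: 0.0
```

```bash
python3 - <<'E'
from h import *
cw=bot.calibration("wrist"); w=bot.camera("wrist"); cv2.imwrite("pics/w7.png",w[:,:,::-1])
for b in blobs(mask(w,'yellow',90,40),150): print(b[0],b[1],plane(cw,b[0],.0905).round(4))
print(bot.read_state()['eef_pos'],bot.read_state()['tool_rot'])
E
```

```text
[324.62633833 245.77623126] [304 227  43  41 934] [ 0.6065 -0.0575  0.0905]
[ 0.6035649  -0.04945241  0.16750642] [-3.14130434e+00 -5.68217431e-04  1.47380619e+00]
```

Request:
send_rows:
  rows: [0.02,-0.07,-0.2,0,0,0,0.02,-0.07,-0.5,0,0,0,0.02,-0.07,-0.7,0,0,0,0.02,-0.07,-0.9,0,0,0,0.02,-0.07,-1,0,0,0]

```text
clock: 19.8
eef_pos: [0.6044, -0.0554, 0.0654]
tool_rot: [-3.138, -0.001, 1.475]
contact_force: [0.0, 0.1, -0.2]
gripper_width: 0.65
grasp_force: 0.0
```

Request:
send_rows:
  rows: [0,0,-0.09,0,0,0,0,0,-0.09,0,0,0]

```text
clock: 20.0
eef_pos: [0.6052, -0.0565, 0.0577]
tool_rot: [-3.14, -0.0, 1.474]
contact_force: [-0.9, 0.6, 0.4]
gripper_width: 0.649
grasp_force: 0.0
```

Request:
send_rows:
  rows: [0,0,0,0,0,0,0,0,0,0,0,0,0,0,0,0,0,0,0,0,0,0,0,0,0,0,0,0,0,0]
  claw: -1

```text
clock: 20.5
eef_pos: [0.6068, -0.0576, 0.0599]
tool_rot: [3.139, 0.0, 1.473]
contact_force: [-1.4, -0.1, 5.7]
gripper_width: 0.339
grasp_force: 56.5
```

Request:
send_rows:
  rows: [0,0,0,0,0,0,0,0,0.2,0,0,0,0,0,0.5,0,0,0,0,0,0.8,0,0,0,0,0,0.8,0,0,0]

```text
clock: 21.0
eef_pos: [0.6088, -0.0581, 0.1436]
tool_rot: [3.133, 0.002, 1.474]
contact_force: [-0.4, 0.6, 1.0]
gripper_width: 0.34
grasp_force: 56.0
```

Request:
send_rows:
  rows: [0,0,0.25,0,0,0,0,0,0.5,0,0,0,0,0.3,0.5,0,0,0,0,0.6,0.5,0,0,0]

```text
clock: 21.4
eef_pos: [0.6058, 0.0028, 0.1885]
tool_rot: [3.141, -0.0, 1.472]
contact_force: [0.2, 0.2, -1.0]
gripper_width: 0.342
grasp_force: 55.9
```

Request:
send_rows:
  rows: [-0.1,0.33,0,0,0,0,-0.2,0.66,0,0,0,0,-0.3,1,0,0,0,0]

```text
clock: 21.7
eef_pos: [0.5746, 0.1039, 0.1872]
tool_rot: [-3.14, 0.0, 1.473]
contact_force: [-1.1, 0.5, -0.7]
gripper_width: 0.342
grasp_force: 55.9
```

Request:
send_rows:
  rows: [-0.1,0.33,0,0,0,0,-0.2,0.66,0,0,0,0,-0.36,1,0,0,0,0,-0.36,1,0,0,0,0,-0.36,1,0,0,0,0]

```text
clock: 22.2
eef_pos: [0.5389, 0.2031, 0.1874]
tool_rot: [-3.14, 0.001, 1.475]
contact_force: [0.7, -0.0, -0.3]
gripper_width: 0.339
grasp_force: 56.0
```

```bash
python3 -c "
from h import *
heldcap('yellow',8)"
```

```text
wrist [322.35002664 327.29355354] [ 284  293   76   68 3754]
[312.79661017 215.93220339] [306 211  15  14 118] cap [0.5419 0.2038 0.223 ] [0.0014 0.0014]
tcp [0.53891189 0.2031343  0.18744399]
red [321.9 110.1] [93.1 90.7] [0.5484 0.2834 0.037 ]
red [319.5 109.5] [48.1 48.1] [0.5466 0.284  0.037 ]
yellow [321.3 197.3] [78.7 83.4] [0.5412 0.213  0.037 ]
yellow [321.5 326.7] [67.3 74.5] [0.5292 0.0859 0.037 ]
blue [323.4  31.2] [66.9 94.3] [0.5549 0.339  0.037 ]
```

Request:
send_rows:
  rows: [0,0.09,-0.2,0,0,0,0,0.09,-0.4,0,0,0,0,0.09,-0.6,0,0,0,0,0.09,-0.75,0,0,0,0,0.09,-0.75,0,0,0]

```text
clock: 22.8
eef_pos: [0.5381, 0.2105, 0.1107]
tool_rot: [-3.137, 0.001, 1.472]
contact_force: [-1.0, -0.8, -1.7]
gripper_width: 0.34
grasp_force: 55.9
```

Request:
send_rows:
  rows: [0,0,-0.08,0,0,0,0,0,-0.16,0,0,0,0,0,-0.24,0,0,0,0,0,-0.32,0,0,0,0,0,-0.38,0,0,0]

```text
clock: 23.3
eef_pos: [0.5394, 0.2117, 0.0747]
tool_rot: [-3.141, 0.0, 1.474]
contact_force: [0.6, 1.2, -0.6]
gripper_width: 0.34
grasp_force: 55.9
```

Request:
send_rows:
  rows: [0,0,0,0,0,0,0,0,-0.02,0,0,0,0,0,-0.04,0,0,0,0,0,-0.06,0,0,0,0,0,-0.06,0,0,0]

```text
clock: 23.8
eef_pos: [0.5396, 0.2118, 0.0693]
tool_rot: [-3.141, 0.0, 1.474]
contact_force: [0.4, -0.3, -0.6]
gripper_width: 0.337
grasp_force: 55.9
```

Request:
send_rows:
  rows: [0,0,-0.01,0,0,0,0,0,-0.015,0,0,0,0,0,-0.015,0,0,0]

```text
clock: 24.1
eef_pos: [0.5399, 0.2118, 0.0683]
tool_rot: [3.141, -0.0, 1.474]
contact_force: [-0.5, 0.2, 0.1]
gripper_width: 0.335
grasp_force: 56.4
```

Request:
send_rows:
  rows: [0,0,-0.01,0,0,0,0,0,-0.01,0,0,0,0,0,-0.01,0,0,0]

```text
clock: 24.4
eef_pos: [0.5401, 0.212, 0.0682]
tool_rot: [3.141, -0.0, 1.474]
contact_force: [-1.9, -0.3, 6.6]
gripper_width: 0.34
grasp_force: 58.3
```

Request:
send_rows:
  rows: [0,0,0,0,0,0,0,0,0,0,0,0,0,0,0,0,0,0,0,0,0,0,0,0]
  claw: 0.3

```text
clock: 24.8
eef_pos: [0.5396, 0.2117, 0.0668]
tool_rot: [-3.141, 0.0, 1.473]
contact_force: [0.2, 0.5, 0.1]
gripper_width: 0.65
grasp_force: 0.0
```

Request:
send_rows:
  rows: [0,0,0.15,0,0,0,0,0,0.4,0,0,0,0,0,0.7,0,0,0,0,0,1,0,0,0,0,0,1,0,0,0]

```text
clock: 25.3
eef_pos: [0.5433, 0.2124, 0.1737]
tool_rot: [3.131, -0.003, 1.474]
contact_force: [1.5, -0.2, -0.1]
gripper_width: 0.647
grasp_force: 0.0
```

All three bottles are set. Now the electrode: I turn to yaw 2.05 and hover.

Request:
send_rows:
  rows: [0,-0.35,0,0,0,0.015,-0.1,-0.7,0,0,0,0.03,-0.2,-1,0,0,0,0.045]

```text
clock: 25.6
eef_pos: [0.5192, 0.1104, 0.1671]
tool_rot: [-3.142, 0.0, 1.617]
contact_force: [0.2, 0.6, 0.7]
gripper_width: 0.65
grasp_force: 0.0
```

Request:
send_rows:
  rows: [-0.15,-0.35,0,0,0,0.02,-0.3,-0.7,0,0,0,0.04,-0.45,-1,0,0,0,0.07]

```text
clock: 25.9
eef_pos: [0.4738, 0.0103, 0.1671]
tool_rot: [-3.142, 0.0, 1.838]
contact_force: [0.2, -0.4, 1.3]
gripper_width: 0.648
grasp_force: 0.0
```

Request:
send_rows:
  rows: [-0.1,-0.1,0,0,0,0.035,-0.25,-0.18,0,0,0,0.067,-0.25,-0.18,0,0,0,0.067,-0.25,-0.18,0,0,0,0.067]

```text
clock: 26.3
eef_pos: [0.4499, -0.0062, 0.1672]
tool_rot: [3.141, 0.0, 2.043]
contact_force: [0.7, 0.0, 0.3]
gripper_width: 0.653
grasp_force: 0.0
```

```bash
python3 - <<'E'
from h import *
cw,ct,cs=[bot.calibration(n) for n in("wrist","top","side")]
e=bot.read_state(); w,s=[bot.camera(n) for n in("wrist","side")]
cv2.imwrite("pics/w9.png",w[:,:,::-1]);cv2.imwrite("pics/s9.png",s[:,:,::-1])
print(e['eef_pos'],e['tool_rot'])
o=np.zeros((360,800,3),np.uint8); o[:,:480]=cv2.resize(w,(480,360))[:,:,::-1]; o[:,480:]=cv2.resize(s[210:400,230:400,::-1],(320,360))
cv2.imwrite("pics/c9.png",o)
E
```

```text
[ 0.44991943 -0.0061577   0.1672199 ] [3.14089944e+00 2.30123919e-04 2.04259640e+00]
```

View pics/c9.png

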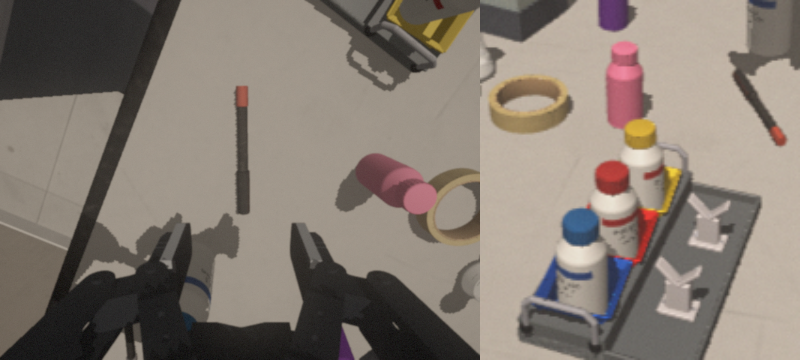

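All three bottles stand upright in their cups. In the full wrist picture the electrode runs from its cap (about 320,115) to its head (about 325,284), vertical in the picture and therefore along tool x.

```bash
python3 - <<'E'
from h import *
cw,ct,cs=[bot.calibration(n) for n in("wrist","top","side")]
w=cv2.imread("pics/w9.png")[:,:,::-1].copy(); s=cv2.imread("pics/s9.png")[:,:,::-1].copy(); t=cv2.imread("pics/top0.png")[:,:,::-1].copy()
def rod(im,x0,x1,y0,y1,dk):
    roi=im[y0:y1,x0:x1].copy(); h=cv2.cvtColor(roi,cv2.COLOR_RGB2HSV)
    m=((roi.max(2)<dk)|(h[...,1]>130)).astype(np.uint8)
    b=max(blobs(m,20),key=lambda b:b[1][4]); pts=(np.argwhere(b[2])[:,::-1]+[x0,y0]).astype(np.float32)
    r=cv2.minAreaRect(pts); bx=cv2.boxPoints(r); c=np.array(r[0])
    v=bx[1]-bx[0] if np.linalg.norm(bx[1]-bx[0])>np.linalg.norm(bx[2]-bx[1]) else bx[2]-bx[1]
    print(np.round(r[0],1),np.round(r[1],1),round(r[2],1),b[1][4]); return c,c-v/2,c+v/2
W=rod(w,300,345,100,300,75)
E=[plane(cw,q,.008) for q in W]; d=E[1]-E[2]
print("wrist",[q.round(4) for q in E],np.linalg.norm(d),np.arctan2(d[1],d[0]))
T=rod(t,295,370,270,320,75); print("tri",tri([ray(cw,W[0]),ray(ct,T[0])]))
# white V rests in wrist? carrier V in top + side
for nm,im,cal,roi in(("top",t,ct,(160,235,265,300)),("side",s,cs,(320,370,300,385))):
    x0,x1,y0,y1=roi; h=cv2.cvtColor(im,cv2.COLOR_RGB2HSV)[y0:y1,x0:x1]
    m=((h[...,2]>135)&(h[...,1]<60)).astype(np.uint8)
    for b in blobs(m,15): print(nm,b[0]+[x0,y0],b[1],plane(cal,b[0]+[x0,y0],.05).round(4))
E
```

```text
[323.5 213.5] [141.  15.] 90.0 1472
wrist [array([ 0.4561, -0.0109,  0.008 ]), array([0.428 , 0.0436, 0.008 ]), array([ 0.4879, -0.0727,  0.008 ])] 0.13086282039988126 2.0460875909273435
[331.5 296. ] [ 7.2 72.4] 62.9 443
tri (array([ 0.45049656, -0.00570304,  0.03082065]), [np.float64(0.002597941413083038), np.float64(0.0025979414130829943)])
top [167.34042553 277.74468085] [ 5  8  5 11 47] [0.4819 0.3325 0.05  ]
top [174.4375 277.5   ] [11 11  7  4 16] [0.4825 0.3179 0.05  ]
top [210.34090909 281.72727273] [48 12  5 12 44] [0.474  0.2434 0.05  ]
top [171.95833333 290.625     ] [ 8 24  8  4 24] [0.4553 0.3214 0.05  ]
top [215.2        294.86666667] [52 28  6  4 15] [0.447  0.2323 0.05  ]
side [357.31075697 304.24701195] [ 21   0  29  12 251] [0.463  0.2035 0.05  ]
side [322.25925926 312.24691358] [ 0  3  6 17 81] [0.5202 0.2406 0.05  ]
side [350.40149626 328.89526185] [ 20  12  23  31 401] [0.4625 0.2736 0.05  ]
side [334.45322245 363.87941788] [  3  45  25  35 481] [0.4713 0.3594 0.05  ]
side [364.27329193 370.79192547] [ 34  45  16  40 322] [0.4241 0.3632 0.05  ]
```

Request:
send_rows:
  rows: [0.01,0,-0.3,0,0,0,0.01,0,-0.6,0,0,0,0.01,0,-0.9,0,0,0,0.01,0,-1,0,0,0]
  claw: 0

```text
clock: 26.8
eef_pos: [0.4487, -0.0051, 0.064]
tool_rot: [-3.137, -0.004, 2.045]
contact_force: [-0.1, -0.7, 0.2]
gripper_width: 0.502
grasp_force: 0.0
```

Request:
send_rows:
  rows: [0,0,-0.2,0,0,0,0,0,-0.4,0,0,0,0,0,-0.6,0,0,0,0,0,-0.67,0,0,0,0,0,-0.67,0,0,0]

```text
clock: 27.3
eef_pos: [0.4506, -0.0059, -0.0002]
tool_rot: [-3.141, -0.001, 2.045]
contact_force: [0.3, 0.5, 0.4]
gripper_width: 0.496
grasp_force: 0.0
```

Request:
send_rows:
  rows: [0,0,-0.05,0,0,0,0,0,-0.09,0,0,0,0,0,-0.09,0,0,0]

```text
clock: 27.6
eef_pos: [0.4508, -0.0062, -0.0089]
tool_rot: [3.141, 0.0, 2.045]
contact_force: [0.3, -0.2, -0.4]
gripper_width: 0.497
grasp_force: 0.0
```

```bash
python3 - <<'E'
from h import *
w,s=[bot.camera(n) for n in("wrist","side")]
print(bot.read_state()['eef_pos'])
cv2.imwrite("pics/w10.png",w[:,:,::-1])
o=np.zeros((360,800,3),np.uint8); o[:,:400]=cv2.resize(w[180:450,170:470],(400,360))[:,:,::-1]; o[:,400:]=cv2.resize(s[190:298,320:440,::-1],(400,360))
cv2.imwrite("pics/c10.png",o)
E
```

```text
[ 0.45095428 -0.00629456 -0.00869233]
```

View pics/c10.png

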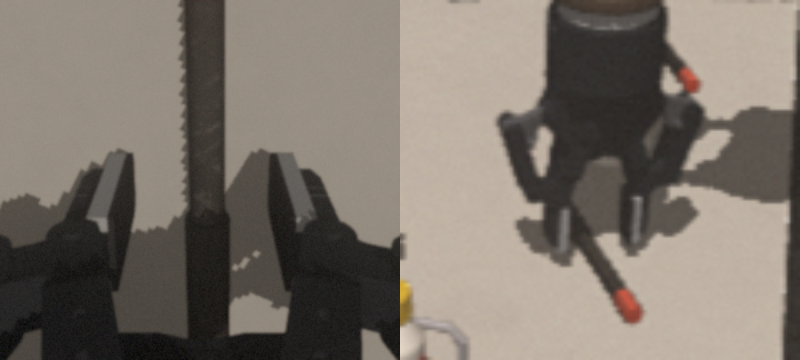

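The fingers straddle the rod evenly and hover just above the worktop. I lower them a little more and close.

Request:
send_rows:
  rows: [0,0,-0.03,0,0,0,0,0,-0.06,0,0,0,0,0,-0.06,0,0,0]

```text
clock: 28.0
eef_pos: [0.4503, -0.0061, -0.0154]
tool_rot: [-3.141, -0.001, 2.045]
contact_force: [0.6, -0.7, -0.2]
gripper_width: 0.499
grasp_force: 0.0
```

Request:
send_rows:
  rows: [0,0,0,0,0,0,0,0,0,0,0,0,0,0,0,0,0,0]
  claw: -0.5

```text
clock: 28.3
eef_pos: [0.4508, -0.0063, -0.0149]
tool_rot: [3.141, 0.0, 2.045]
contact_force: [0.4, -0.4, 0.6]
gripper_width: 0.251
grasp_force: 0.0
```

Request:
send_rows:
  rows: [0,0,0,0,0,0,0,0,0,0,0,0,0,0,0,0,0,0,0,0,0,0,0,0]
  claw: -1

```text
clock: 28.7
eef_pos: [0.4509, -0.0063, -0.0148]
tool_rot: [3.141, 0.0, 2.045]
contact_force: [0.4, 1.0, 2.3]
gripper_width: 0.109
grasp_force: 58.7
```

Request:
send_rows:
  rows: [0,0,0.1,0,0,0,0,0,0.2,0,0,0,0,0,0.4,0,0,0,0,0,0.6,0,0,0,0,0,0.6,0,0,0]

```text
clock: 29.2
eef_pos: [0.4534, -0.007, 0.0482]
tool_rot: [3.137, 0.005, 2.045]
contact_force: [1.4, 0.0, 0.8]
gripper_width: 0.106
grasp_force: 58.7
```

```bash
python3 - <<'E'
from h import *
w,s=[bot.camera(n) for n in("wrist","side")]
print(bot.read_state()['eef_pos'],bot.read_state()['gripper_width'])
cv2.imwrite("pics/w11.png",w[:,:,::-1]); cv2.imwrite("pics/s11.png",s[:,:,::-1])
o=np.zeros((360,800,3),np.uint8); o[:,:400]=cv2.resize(w,(400,300))[:,:,::-1][[*range(300)]+[299]*60]; o[:,400:]=cv2.resize(s[180:288,320:440,::-1],(400,360))
cv2.imwrite("pics/c11.png",o)
E
```

```text
[ 0.4510173  -0.00632556  0.04534114] 0.10317021775750382
```

View pics/c11.png

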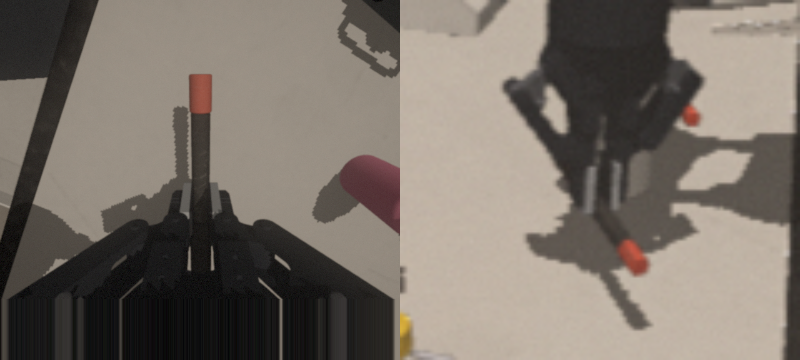

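The electrode is held level, cap toward the front. Carrying it to a hover above the rests at (0.469, 0.290), yaw 1.474.

Request:
send_rows:
  rows: [0,0,0.4,0,0,0,0,0,0.8,0,0,0,0,0.1,0.9,0,0,-0.01,0,0.2,0.9,0,0,-0.03]

```text
clock: 29.7
eef_pos: [0.4519, 0.0136, 0.1364]
tool_rot: [3.139, 0.002, 1.948]
contact_force: [0.1, 0.6, -0.8]
gripper_width: 0.105
grasp_force: 58.8
```

Request:
send_rows:
  rows: [0,0.33,0,0,0,-0.025,0,0.66,0,0,0,-0.05,0.05,1,0,0,0,-0.075]

```text
clock: 30.0
eef_pos: [0.4544, 0.1148, 0.1335]
tool_rot: [-3.139, -0.0, 1.711]
contact_force: [1.1, 0.3, 0.2]
gripper_width: 0.106
grasp_force: 58.9
```

Request:
send_rows:
  rows: [0.03,0.33,0,0,0,-0.025,0.06,0.66,0,0,0,-0.05,0.09,1,0,0,0,-0.077]

```text
clock: 30.3
eef_pos: [0.4637, 0.2149, 0.1333]
tool_rot: [-3.139, 0.001, 1.47]
contact_force: [0.4, 0.2, -0.1]
gripper_width: 0.106
grasp_force: 58.9
```

Request:
send_rows:
  rows: [0.02,0.3,0,0,0,0,0.04,0.5,0,0,0,0,0.04,0.75,0,0,0,0,0.04,0.75,0,0,0,0,0.04,0.75,0,0,0,0]

```text
clock: 30.8
eef_pos: [0.4678, 0.2885, 0.1335]
tool_rot: [-3.139, 0.002, 1.475]
contact_force: [-0.9, 0.4, -1.1]
gripper_width: 0.107
grasp_force: 58.8
```

```bash
python3 - <<'E'
from h import *
cw,ct,cs=[bot.calibration(n) for n in("wrist","top","side")]
e=bot.read_state(); w,s,t=[bot.camera(n) for n in("wrist","side","top")]
for n,i in(("w",w),("s",s),("t",t)): cv2.imwrite(f"pics/{n}12.png",i[:,:,::-1])
print(e['eef_pos'],e['tool_rot'])
def cap(im): return [b for b in blobs(mask(im,'red',130,60),40)]
for q in cap(w):
  for p in cap(s):
    x,r=tri([ray(cw,q[0]),ray(cs,p[0])])
    if max(r)<.005: print("match",q[0],p[0],q[1],x.round(4),np.round(r,4))
o=np.zeros((360,800,3),np.uint8); o[:,:440]=cv2.resize(w,(440,360))[:,:,::-1]; o[:,440:]=cv2.resize(s[200:400,220:420,::-1],(360,360))
cv2.imwrite("pics/c12.png",o)
E
```

```text
[0.46778764 0.28849773 0.13351993] [-3.13932129e+00  1.50056922e-03  1.47457158e+00]
match [321.20454545 150.00505051] [331.92248062 307.7751938 ] [ 304  119   35   63 1980] [0.4757 0.3553 0.155 ] [0.0002 0.0002]
match [460.08141878 255.95525998] [299.82520325 303.1097561 ] [ 431  228   59   56 2481] [0.5484 0.2821 0.0967] [0.0004 0.0004]
match [408.41463415 312.47560976] [314.43902439 330.89430894] [400 305  18  19  82] [ 0.5615  0.1343 -0.0914] [0.0044 0.0044]
```

View pics/c12.png

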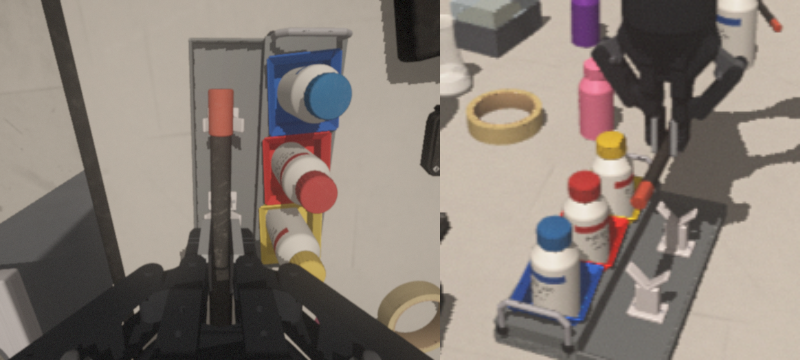

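The bottles stand in their cups and the electrode is parallel to the carrier, above both V rests. I check the V rests in the wrist picture.

```bash
python3 - <<'E'
from h import *
cw=bot.calibration("wrist"); w=cv2.imread("pics/w12.png")[:,:,::-1].copy()
h=cv2.cvtColor(w,cv2.COLOR_RGB2HSV); m=((h[...,2]>140)&(h[...,1]<40)).astype(np.uint8); m[:,:285]=0; m[:,365:]=0; m[:120]=0; m[320:]=0
for b in blobs(m,15): print(b[0],b[1],plane(cw,b[0],.055).round(4))
print(plane(cw,(321,162),.155),cw['cam_to_world'][:3,3])
E
```

```text
[346.40875912 161.61313869] [340 143  16  34 411] [0.4907 0.3354 0.055 ]
[298.01796407 166.01197605] [294 157   9  20 167] [0.4594 0.3357 0.055 ]
[304.43617021 266.93617021] [303 255   4  25  94] [0.4556 0.265  0.055 ]
[341.43922652 276.15469613] [336 255  16  46 362] [0.481  0.2553 0.055 ]
[301.56578947 287.77631579] [297 283  10  10  76] [0.4517 0.249  0.055 ]
[0.47575247 0.349994   0.155     ] [0.4776252  0.36888859 0.29829891]
```

Request:
send_rows:
  rows: [0.025,0,-0.2,0,0,0,0.025,0,-0.4,0,0,0,0.025,0,-0.6,0,0,0,0.025,0,-0.75,0,0,0,0.025,0,-0.75,0,0,0]

```text
clock: 31.45
eef_pos: [0.4694, 0.2875, 0.0575]
tool_rot: [-3.137, 0.002, 1.473]
contact_force: [0.0, -0.5, -0.8]
gripper_width: 0.108
grasp_force: 58.8
```

```bash
python3 - <<'E'
from h import *
e=bot.read_state(); w,s=[bot.camera(n) for n in("wrist","side")]
cv2.imwrite("pics/w13.png",w[:,:,::-1]); cv2.imwrite("pics/s13.png",s[:,:,::-1]); print(e['eef_pos'],e['contact_force'])
o=np.zeros((360,800,3),np.uint8); o[:,:440]=cv2.resize(w,(440,360))[:,:,::-1]; o[:,440:]=cv2.resize(s[220:400,230:410,::-1],(360,360))
cv2.imwrite("pics/c13.png",o)
E
```

```text
[0.46935151 0.28748321 0.0575397 ] [ 0.01841906 -0.54355753 -0.80477865]
```

View pics/c13.png

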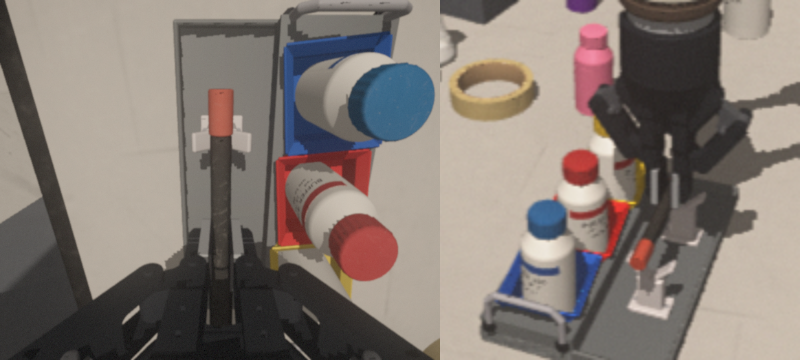

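The rod is centred over both V rests and clear of the bottles. I lower it slowly.

Request:
send_rows:
  rows: [0,0,-0.06,0,0,0,0,0,-0.12,0,0,0,0,0,-0.18,0,0,0,0,0,-0.23,0,0,0,0,0,-0.23,0,0,0]

```text
clock: 32.05
eef_pos: [0.4704, 0.2885, 0.0359]
tool_rot: [-3.14, 0.001, 1.474]
contact_force: [1.5, 0.1, -0.6]
gripper_width: 0.107
grasp_force: 58.8
```

Request:
send_rows:
  rows: [0,0,-0.01,0,0,0,0,0,-0.02,0,0,0,0,0,-0.02,0,0,0]

```text
clock: 32.35
eef_pos: [0.4713, 0.2888, 0.035]
tool_rot: [3.141, -0.0, 1.474]
contact_force: [0.1, 0.2, -1.2]
gripper_width: 0.106
grasp_force: 58.8
```

Request:
send_rows:
  rows: [0,0,-0.01,0,0,0,0,0,-0.02,0,0,0,0,0,-0.02,0,0,0]

```text
clock: 32.65
eef_pos: [0.4711, 0.2888, 0.0329]
tool_rot: [-3.141, 0.0, 1.474]
contact_force: [-0.5, 0.1, 0.0]
gripper_width: 0.103
grasp_force: 58.8
```

Request:
send_rows:
  rows: [0,0,-0.015,0,0,0,0,0,-0.03,0,0,0,0,0,-0.03,0,0,0]

```text
clock: 32.95
eef_pos: [0.471, 0.2887, 0.0297]
tool_rot: [-3.141, 0.0, 1.473]
contact_force: [-0.3, 0.5, -1.1]
gripper_width: 0.104
grasp_force: 58.8
```

Request:
send_rows:
  rows: [0,0,-0.01,0,0,0,0,0,-0.015,0,0,0,0,0,-0.015,0,0,0]

```text
clock: 33.25
eef_pos: [0.4711, 0.2888, 0.0288]
tool_rot: [-3.141, 0.0, 1.474]
contact_force: [-2.1, 0.1, 4.2]
gripper_width: 0.106
grasp_force: 59.2
```

Contact with the rests. I release with a small opening and rise.

Request:
send_rows:
  rows: [0,0,-0.005,0,0,0,0,0,-0.005,0,0,0]

```text
clock: 33.45
eef_pos: [0.4711, 0.2889, 0.0287]
tool_rot: [-3.141, 0.0, 1.474]
contact_force: [-4.5, -1.1, 7.7]
gripper_width: 0.106
grasp_force: 59.7
```

Request:
send_rows:
  rows: [0,0,0,0,0,0,0,0,0,0,0,0,0,0,0,0,0,0,0,0,0,0,0,0,0,0,0,0,0,0]
  claw: -0.4

```text
clock: 33.95
eef_pos: [0.4712, 0.2887, 0.0279]
tool_rot: [-3.142, 0.0, 1.473]
contact_force: [0.1, 0.9, 0.6]
gripper_width: 0.298
grasp_force: 0.0
```

Request:
send_rows:
  rows: [0,0,0.05,0,0,0,0,0,0.15,0,0,0,0,0,0.3,0,0,0,0,0,0.6,0,0,0,0,0,0.9,0,0,0]

```text
clock: 34.45
eef_pos: [0.4711, 0.2888, 0.12]
tool_rot: [3.141, -0.0, 1.474]
contact_force: [0.8, 0.6, 0.8]
gripper_width: 0.297
grasp_force: 0.0
```

Request:
send_rows:
  rows: [0,0,0.4,0,0,0,0,-0.4,0.4,0,0,0,0,-0.8,0.4,0,0,0,0,-1,0.4,0,0,0,0,-1,0.4,0,0,0]

```text
clock: 34.95
eef_pos: [0.4719, 0.1869, 0.1596]
tool_rot: [3.139, -0.0, 1.47]
contact_force: [-0.4, 0.7, -0.3]
gripper_width: 0.3
grasp_force: 0.0
```

Request:
send_rows:
  rows: [0,-0.4,0,0,0,0,0,-0.8,0,0,0,0,0,-1,0,0,0,0,0,-1,0,0,0,0]

```text
clock: 35.35
eef_pos: [0.4719, 0.0876, 0.1591]
tool_rot: [3.14, 0.0, 1.471]
contact_force: [0.4, -0.4, -0.3]
gripper_width: 0.301
grasp_force: 0.0
```

```bash
python3 - <<'E'
from h import *
cw,ct,cs=[bot.calibration(n) for n in("wrist","top","side")]
w,s,t=[bot.camera(n) for n in("wrist","side","top")]
for n,i in(("w",w),("s",s),("t",t)): cv2.imwrite(f"pics/{n}14.png",i[:,:,::-1])
for c in HUE:
  for p in blobs(mask(t,c,130,60),25):
    for q in blobs(mask(s,c,130,60),25):
      x,r=tri([ray(ct,p[0]),ray(cs,q[0])])
      if max(r)<.004 and -.01<x[2]<.2: print(c,p[0].round(1),q[0].round(1),x.round(4))
print("sample cap px start (416.6,284.5), now", [b[0].round(1) for b in blobs(mask(t,'blue'),300)])
print("grey cap start (466.4,316.4), now",[b[0].round(1) for b in blobs(mask(t,'red'),40)])
o=np.zeros((480,800,3),np.uint8); o[:,:400]=cv2.resize(t[215:335,125:225],(400,480),interpolation=cv2.INTER_CUBIC)[:,:,::-1]; o[:,400:]=cv2.resize(s[220:400,230:380,::-1],(400,480))
cv2.imwrite("pics/c14.png",o)
E
```

```text
red [156.  280.5] [330.7 362.8] [0.4771 0.3564 0.0477]
blue [420.1 179. ] [299.7 191.4] [ 0.685  -0.1869  0.0919]
blue [117.2 179. ] [174.3 374.9] [0.6908 0.4478 0.064 ]
sample cap px start (416.6,284.5), now [array([161.1, 244.1]), array([417. , 284.1])]
grey cap start (466.4,316.4), now [array([193.3, 248. ]), array([156. , 280.5]), array([ 68.8, 307.8]), array([466.4, 316.4])]
```

View pics/c14.png

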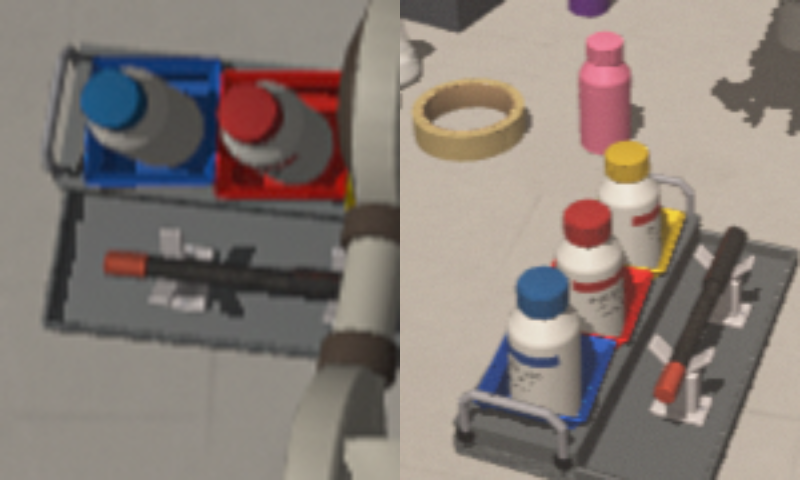

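The three bottles stand upright in their matching cups. The electrode lies in both V rests, centred within about 2 mm, and the look-alikes have not moved.

```bash
python3 -c "
from plant import bot
print(bot.hand_in())"
```

```text
the job is handed in; nothing more can be done
None
```

The job is handed in at about 35 s, with no verdict returned: the three bottles stand in the cups of their cap colours (gripped by the cap, as the fingertips sat about 40 mm above the stated tool frame), the black electrode lies centred in both V rests, and the final pictures show the sample bottle and grey electrode unmoved.

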